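# Empty the used sample cups into the discard tray and put the tray away

## Robot

A 6-joint arm with a two-finger parallel gripper is mounted at the origin on the work surface. World frame = base frame: x ahead of the robot, y to its left, z up, the work surface at z = 0. Lengths are in m, angles in rad, forces in N, time in s.
With the tool pointing down it reaches from about 0.375 to 0.975 m from the base axis. Payload 3.8 kg.
Tool frame: the origin (TCP) lies on the centre line of the jaws, within the pads' length; the fingertips stand 14 mm ahead of it and the grasp point (between the pads) lies 5 mm behind it (bot.finger_overhang is the distance from the TCP to the fingertips, in m); y points along the fingers, x is the direction in which the jaws open and shut, and the axes are right-handed (so a half turn about y gives the same grasp; the last joint's range is limited). The gripper opens to 85 mm and grips with 20 to 120 N. Pads are 22 mm wide; open, the fingers measure 114 mm over their backs; the gripper's body (76 mm by 85 mm) begins 54 mm behind the grasp point. The pads swing forward as they close: fully open they stand 13 mm farther back than shut.
Start: joints at [1.255, 0.264, 1.604, -0, 1.274, -0.037], TCP at [0.186, 0.649, 0.245] pointing down, gripper open.
Joint ranges: [-2.63, 2.63], [-0.94, 2.18], [0.31, 2.57], [-1.31, 4.45], [0, 2.66], [-2.55, 2.55]. Speed limits (rad/s): [2.57, 2.57, 3.14, 3.14, 3.14, 3.14].

## Interface

Orientations are given as a rotation vector (axis times angle).
In Python, from workcell import readout, read_camera, bot, spotter gives the robot as it stands.
- The arm moves only by the tool jog_arm, never from a script. Its argument "increments" is a list of rows, each a list of 7 numbers: the shift along the tool's x, y, z in m, then the turn, a rotation vector about the tool's x, y, z in rad, then the opening, from 0 (shut) to 1 (fully open). A call has 1 to 10 rows; each row shifts and turns the pose as measured when the row begins, along the tool's axes as they then stand; what a row does not reach is not made up. A row lasts 1/8 s, in which the tool goes at most 62.5 mm and 10.7 degrees, less where a joint would pass 70% of its speed; a pose out of reach is approached as far as the arm can. A call with a gripper value outside its range is refused whole. The fingers move at their own pace and stop on an object; "force" is the grip in N (left out, the last holds). Time passes only in rows, so rows that do not move let the fingers close. It gives the time, the measured TCP pose, the force and the opening at its end, in the units of the state.
- readout.read_state(): the state, without advancing time (a new reading comes with each control period).
- read_camera(name): name is "scene" or "top" or "wrist"; returns a dict with "img" (400x640x3 uint8, blue, green, red), "range_z" (400x640 float32, m along the optical axis (not along the pixel's ray), 0 where there is no reading), "fx", "fy", "cx", "cy" (pixels), "distortion" ([k1, k2, p1, p2, k3] as OpenCV has them; the pictures are not rectified), "world_from_camera" (4x4, takes a point from camera to world coordinates). Camera axes: x right, y down, z forward; pixel columns grow to the right and rows downward; lengths in m; the calibration is good to about 2 mm. A picture is of the moment at which its call begins.
- bot.finish_job(): hands the job in, once; it reports no verdict.
Trained networks look in a picture, given as the dict that the camera call returned (one of the last four; its "shot" number tells which), for a name from the list of things; names that differ only in an ending like _2 or _b are one class to them, and where a whole thing is asked for, a point or a joint stands for the part that bears it (a point fixed in the world has none). Each returns a list of dicts, best first, with "p" (0 to 1); they miss things now and then, are a little off and sometimes report something else, mostly with a low value. They report only what shows in the picture. A call takes as long as a camera call. They do not tell look-alikes from the thing itself.
- spotter.masks_of(picture, thing): "mask" (400x640 bool, what is visible of it) and "location" ([column, row] in pixels, amid what is visible of it).
- spotter.spot_point(picture, thing): "location" ([column, row] in pixels: a listed point, or the origin of a listed thing).
The state is a dict: "time": time; "q": joint angles; "joint_vel": joint speeds; "joint_torque": joint torques, N m; "tool_pos": TCP position; "tcp_rot": TCP orientation; "wrist_force": force on the tool from outside, world axes, zero at the start; "torque": the same for the moment, N m; "width": opening from 0.0 (shut) to 1.0 (fully open).
Only numpy, scipy, OpenCV 4.12 (cv2) and the standard library are available. Lean on these libraries where they do the work, as an engineer would, in place of code of your own. Each camera call takes 0.05 s, during which the arm holds its last target. There are 200 camera calls.

## Task

Draw the yellow discard tray by its black post fully out from under the white riser, and tip all the cherry tomatoes out of the white sample cups into it. Stand every cup, empty, upright on the blue draining mat, and once all the tomatoes are in the tray slide it back fully home under the riser. Leave the wash bottle, tissue box and scale undisturbed.

Things in the scene. Friction and masses are not known exactly. Their poses are not given: they have to be found in the camera images.
- bay_home (a point): Home point of a white bench riser: flat roof 200 mm long x 260 mm wide, underside 115 mm and top 129 mm above the bench, on four aluminium posts, an orange rack of tubes on top (up to 200 mm high). The point lies on the bench under the roof, fixed. Its own -x axis is the way out for the tray; the roof spans x = -88 to +112 mm. Two guide curbs 12 mm high run along x at y = +-88 mm (inner faces at +-82 mm), from x = -327 to +103 mm; a back stop's face is at x = +94 mm.
- tray_floor (a point): Yellow open discard tray (450 g), 180 mm long (its x) x 150 mm wide (its y) x 60 mm high, walls and floor 4 mm, loose on the bench between the curbs. The point is the centre of the inner floor, 4 mm up. The tray is fully home when this point is at x = 0 to +4 mm of bay_home; fully drawn out from under the roof when at x = -180 mm or beyond (its back wall is then clear of the roof).
- tray_post (a point): Grip of that tray: a black upright post, 22 mm diameter, top 80 mm above the bench, on a 22 mm wide stem (34 mm high) which sticks out of the tray's -x end. The point is on the post's axis, 62 mm above the bench, 155 mm from the tray's centre (-x) and 65 mm from its end wall. Sliding the tray takes about 2 to 4 N.
- mat_top (a point): Blue draining mat, fixed on the bench, 100 mm (its x) x 340 mm (its y), 4 mm thick. The point is the centre of its top face.
- cup1_mid (a point): White round open sample cup (60 g empty), 90 mm high, outer diameter 65 mm at the base and 68 mm at the rim, wall 3 mm, floor 5 mm. It starts with one to three cherry tomatoes in it. The point is on its axis half-way up (45 mm above its underside); its z axis points out of the mouth.
- cup2_mid (a point): White round open sample cup (60 g empty), 90 mm high, outer diameter 65 mm at the base and 68 mm at the rim, wall 3 mm, floor 5 mm. It starts with one to three cherry tomatoes in it. The point is on its axis half-way up (45 mm above its underside); its z axis points out of the mouth.
- cup3_mid (a point): White round open sample cup (60 g empty), 90 mm high, outer diameter 65 mm at the base and 68 mm at the rim, wall 3 mm, floor 5 mm. It starts with up to two cherry tomatoes in it, or none. The point is on its axis half-way up (45 mm above its underside); its z axis points out of the mouth.
- tom1a_mid (a point): Firm red cherry tomato, 26 mm diameter, 24 mm high, slightly flattened and rigid, 14 g, at the start in cup1. The point is its centre.
- tom1b_mid (a point): Firm red cherry tomato, 26 mm diameter, 24 mm high, slightly flattened and rigid, 14 g, at the start in cup1. The point is its centre. May be absent (None).
- tom1c_mid (a point): Firm red cherry tomato, 26 mm diameter, 24 mm high, slightly flattened and rigid, 14 g, at the start in cup1. The point is its centre. May be absent (None).
- tom2a_mid (a point): Firm orange cherry tomato, 26 mm diameter, 24 mm high, slightly flattened and rigid, 14 g, at the start in cup2. The point is its centre.
- tom2b_mid (a point): Firm orange cherry tomato, 26 mm diameter, 24 mm high, slightly flattened and rigid, 14 g, at the start in cup2. The point is its centre. May be absent (None).
- tom2c_mid (a point): Firm orange cherry tomato, 26 mm diameter, 24 mm high, slightly flattened and rigid, 14 g, at the start in cup2. The point is its centre. May be absent (None).
- tom3a_mid (a point): Firm green cherry tomato, 26 mm diameter, 24 mm high, slightly flattened and rigid, 14 g, at the start in cup3. The point is its centre. May be absent (None).
- tom3b_mid (a point): Firm green cherry tomato, 26 mm diameter, 24 mm high, slightly flattened and rigid, 14 g, at the start in cup3. The point is its centre. May be absent (None).
- washbottle: Bystander: white bottle with a red cap, 68 mm diameter, 170 mm high. Origin at the centre of its underside.
- tissuebox: Bystander: green tissue box, 110 x 210 x 85 mm. Origin at the centre of its underside.
- scale: Bystander: white bench scale with a blue round pan, 150 x 120 x 31 mm. Origin at the centre of its underside.
Not all that is in view belongs to the job. Leave any orange or red look-alike of the part that bears cup3_mid alone.

How it is judged:
On the way, in this order (a step that is already met when the one before it is completed fails the run):
1. the tray is drawn out from under the riser (x of tray_floor in the frame of bay_home below -0.165 m), for 0.2 s.
2. all the tomatoes lie in the drawn-out tray (x of tom1a_mid in the frame of tray_floor between -0.088 and 0.088 m and y of tom1a_mid in the frame of tray_floor between -0.073 and 0.073 m and z of tom1a_mid in the frame of tray_floor between -0.005 and 0.056 m and x of tom1b_mid in the frame of tray_floor between -0.088 and 0.088 m and y of tom1b_mid in the frame of tray_floor between -0.073 and 0.073 m and z of tom1b_mid in the frame of tray_floor between -0.005 and 0.056 m and x of tom1c_mid in the frame of tray_floor between -0.088 and 0.088 m and y of tom1c_mid in the frame of tray_floor between -0.073 and 0.073 m and z of tom1c_mid in the frame of tray_floor between -0.005 and 0.056 m and x of tom2a_mid in the frame of tray_floor between -0.088 and 0.088 m and y of tom2a_mid in the frame of tray_floor between -0.073 and 0.073 m and z of tom2a_mid in the frame of tray_floor between -0.005 and 0.056 m and x of tom2b_mid in the frame of tray_floor between -0.088 and 0.088 m and y of tom2b_mid in the frame of tray_floor between -0.073 and 0.073 m and z of tom2b_mid in the frame of tray_floor between -0.005 and 0.056 m and x of tom2c_mid in the frame of tray_floor between -0.088 and 0.088 m and y of tom2c_mid in the frame of tray_floor between -0.073 and 0.073 m and z of tom2c_mid in the frame of tray_floor between -0.005 and 0.056 m and x of tom3a_mid in the frame of tray_floor between -0.088 and 0.088 m and y of tom3a_mid in the frame of tray_floor between -0.073 and 0.073 m and z of tom3a_mid in the frame of tray_floor between -0.005 and 0.056 m and x of tom3b_mid in the frame of tray_floor between -0.088 and 0.088 m and y of tom3b_mid in the frame of tray_floor between -0.073 and 0.073 m and z of tom3b_mid in the frame of tray_floor between -0.005 and 0.056 m and x of tray_floor in the frame of bay_home below -0.15 m), for 0.3 s.
3. the tray is back home under the riser (x of tray_floor in the frame of bay_home above -0.012 m), for 0.2 s.
At the end, for the whole second after the job is handed in: Every tomato lies inside the yellow tray (below its rim), the tray is home under the riser to within 12 mm, and every cup stands upright (within 7 degrees) on the blue mat, its axis at least 5 mm inside the mat's edges (x of tom1a_mid in the frame of tray_floor between -0.088 and 0.088 m and y of tom1a_mid in the frame of tray_floor between -0.073 and 0.073 m and z of tom1a_mid in the frame of tray_floor between -0.005 and 0.056 m and x of tom1b_mid in the frame of tray_floor between -0.088 and 0.088 m and y of tom1b_mid in the frame of tray_floor between -0.073 and 0.073 m and z of tom1b_mid in the frame of tray_floor between -0.005 and 0.056 m and x of tom1c_mid in the frame of tray_floor between -0.088 and 0.088 m and y of tom1c_mid in the frame of tray_floor between -0.073 and 0.073 m and z of tom1c_mid in the frame of tray_floor between -0.005 and 0.056 m and x of tom2a_mid in the frame of tray_floor between -0.088 and 0.088 m and y of tom2a_mid in the frame of tray_floor between -0.073 and 0.073 m and z of tom2a_mid in the frame of tray_floor between -0.005 and 0.056 m and x of tom2b_mid in the frame of tray_floor between -0.088 and 0.088 m and y of tom2b_mid in the frame of tray_floor between -0.073 and 0.073 m and z of tom2b_mid in the frame of tray_floor between -0.005 and 0.056 m and x of tom2c_mid in the frame of tray_floor between -0.088 and 0.088 m and y of tom2c_mid in the frame of tray_floor between -0.073 and 0.073 m and z of tom2c_mid in the frame of tray_floor between -0.005 and 0.056 m and x of tom3a_mid in the frame of tray_floor between -0.088 and 0.088 m and y of tom3a_mid in the frame of tray_floor between -0.073 and 0.073 m and z of tom3a_mid in the frame of tray_floor between -0.005 and 0.056 m and x of tom3b_mid in the frame of tray_floor between -0.088 and 0.088 m and y of tom3b_mid in the frame of tray_floor between -0.073 and 0.073 m and z of tom3b_mid in the frame of tray_floor between -0.005 and 0.056 m and x of cup1_mid in the frame of mat_top between -0.045 and 0.045 m and y of cup1_mid in the frame of mat_top between -0.165 and 0.165 m and z of cup1_mid in the frame of mat_top between 0.037 and 0.053 m and angle between each of cup1_mid, cup2_mid, cup3_mid's own z axis and vertical below 0.12 rad and x of cup2_mid in the frame of mat_top between -0.045 and 0.045 m and y of cup2_mid in the frame of mat_top between -0.165 and 0.165 m and z of cup2_mid in the frame of mat_top between 0.037 and 0.053 m and x of cup3_mid in the frame of mat_top between -0.045 and 0.045 m and y of cup3_mid in the frame of mat_top between -0.165 and 0.165 m and z of cup3_mid in the frame of mat_top between 0.037 and 0.053 m and x of tray_floor in the frame of bay_home above -0.012 m); the robot touches nothing.
It fails at once if a bystander (wash bottle, tissue box, scale) is pushed more than 40 mm or knocked over (distance of any of washbottle, tissuebox, scale from where it was at the start of the episode above 0.04 m or angle between any of washbottle, tissuebox, scale's own z axis and vertical above 0.5 rad).
Of tom1b, tom1c, tom2b, tom2c, tom3a, tom3b only 2 to 6 are there at a start; the rules pass over those that are not, and their reading is None.
At some moment in a run one of cup1, cup2, cup3 may be knocked a few centimetres aside while the robot is not near it.
It also fails if it takes over 210 s, if anything falls off the work surface, if the arm or the gripper's body presses on something with over 40 N, if the wrist force passes 120 N, or if a joint passes its speed limit or range.

## Working session

There is one attempt and no reset: what is moved stays moved. The work goes in short steps, Python scripts to look and compute and a tool call to move; the robot and the scene stay as the last step left them, time stands still between calls to the robot, and variables do not carry over. Pictures are saved under pics/ and viewed, about 12 in all and at most 16, crops included, and the job is handed in when it is done.

Besides the shell and the picture viewer there is one more tool, called after "Emit:" as name(argument=value, ...), one argument or row to a line, values as JSON. jog_arm: Moves the arm, as the interface text tells. Its arguments: {"type":"object","properties":{"increments":{"type":"array"},"force":{"type":"number"}},"required":["increments"]}

```bash
mkdir -p pics; ls
cat > h.py <<'E'
import numpy as np, cv2
from scipy.spatial.transform import Rotation as R
from workcell import readout, read_camera, bot, spotter
np.set_printoptions(precision=4,suppress=True)
def w(c,uv,z=None,rz=None):
    K=np.array([[c['fx'],0,c['cx']],[0,c['fy'],c['cy']],[0,0,1]]);d=np.array(c['distortion'])
    n=cv2.undistortPoints(np.array(uv,float).reshape(-1,1,2),K,d).reshape(-1,2)
    r=np.c_[n,np.ones(len(n))];T=np.array(c['world_from_camera'])
    rw=r@T[:3,:3].T;o=T[:3,3]
    if z is not None: s=((z-o[2])/rw[:,2])[:,None]
    else: s=np.asarray(rz).reshape(-1,1)
    return o+rw*s
def cloud(c,mask,step=1):
    v,u=np.nonzero(mask&(c['range_z']>0)); v=v[::step];u=u[::step]
    return w(c,np.c_[u,v],rz=c['range_z'][v,u])
def st():
    s=readout.read_state(); print('t',s['time'],'tcp',np.array(s['tool_pos']),'rot',np.array(s['tcp_rot']),'F',np.array(s['wrist_force']),'w',s['width'],'q',np.array(s['q']));return s
E
cat > a.py <<'E'
from h import *
st()
for n in ['scene','top']:
    c=read_camera(n); cv2.imwrite(f'pics/{n}0.png',c['img'])
    print(n,np.array(c['world_from_camera'])[:3,3])
    for t in ['bay_home','tray_floor','tray_post','mat_top','cup1_mid','cup2_mid','cup3_mid','tom1a_mid','tom2a_mid','tom3a_mid','washbottle','tissuebox','scale']:
        zz={'bay_home':0,'tray_floor':.004,'tray_post':.062,'mat_top':.004,'cup1_mid':.045,'cup2_mid':.045,'cup3_mid':.045}.get(t,.017 if 'tom' in t else 0)
        for r in spotter.spot_point(c,t)[:5]:
            print(n,t,round(r['p'],2),np.round(r['location']),w(c,r['location'],z=zz)[0])
E
python3 a.py
```

```text
pics
t 0.0 tcp [0.1856 0.6483 0.244 ] rot [-1.3296 -1.      1.0031] F [0.0577 0.2891 0.7846] w 1.0017789669782746 q [ 1.2551  0.2648  1.6054  0.      1.2737 -0.0369]
scene [1.492  0.3359 1.1171]
scene tray_post 0.57 [392. 240.] [0.6296 0.1937 0.062 ]
scene mat_top 0.83 [405. 204.] [0.4149 0.1784 0.004 ]
scene cup1_mid 0.56 [252. 177.] [ 0.546  -0.3397  0.045 ]
scene cup2_mid 0.56 [310. 174.] [ 0.4496 -0.1626  0.045 ]
scene cup3_mid 0.96 [280. 212.] [ 0.6559 -0.1741  0.045 ]
scene cup3_mid 0.76 [255. 240.] [ 0.785  -0.1902  0.045 ]
scene cup3_mid 0.61 [330. 206.] [ 0.5633 -0.0383  0.045 ]
scene cup3_mid 0.58 [211. 223.] [ 0.7852 -0.3503  0.045 ]
scene washbottle 0.84 [310. 267.] [ 0.7821 -0.0097  0.    ]
scene tissuebox 0.95 [209. 159.] [ 0.487  -0.5677  0.    ]
scene scale 0.71 [259. 146.] [ 0.3396 -0.4322  0.    ]
top [ 0.4412 -0.0976  1.1845]
top tray_floor 0.77 [164. 171.] [0.6196 0.3486 0.004 ]
top tray_post 0.84 [214. 163.] [0.6346 0.1939 0.062 ]
top mat_top 0.65 [214. 243.] [0.4254 0.1986 0.004 ]
top cup1_mid 0.87 [415. 196.] [ 0.5632 -0.3353  0.045 ]
top cup2_mid 0.74 [346. 232.] [ 0.4635 -0.1546  0.045 ]
top cup3_mid 0.86 [418. 110.] [ 0.7918 -0.3424  0.045 ]
top cup3_mid 0.8 [362. 110.] [ 0.7895 -0.1931  0.045 ]
top cup3_mid 0.73 [356. 162.] [ 0.6484 -0.1778  0.045 ]
top cup3_mid 0.62 [305. 194.] [ 0.5617 -0.0443  0.045 ]
top tom1a_mid 0.41 [418. 199.] [ 0.5574 -0.3471  0.017 ]
top tom2a_mid 0.68 [351. 235.] [ 0.4558 -0.1708  0.017 ]
top tom2a_mid 0.53 [342. 233.] [ 0.46   -0.1462  0.017 ]
top tom3a_mid 0.45 [348. 157.] [ 0.6674 -0.1595  0.017 ]
top washbottle 0.95 [296. 114.] [ 0.7892 -0.0129  0.    ]
top tissuebox 0.55 [493. 230.] [ 0.478  -0.5559  0.    ]
top scale 0.8 [442. 282.] [ 0.3351 -0.417   0.    ]
```

View pics/top0.png

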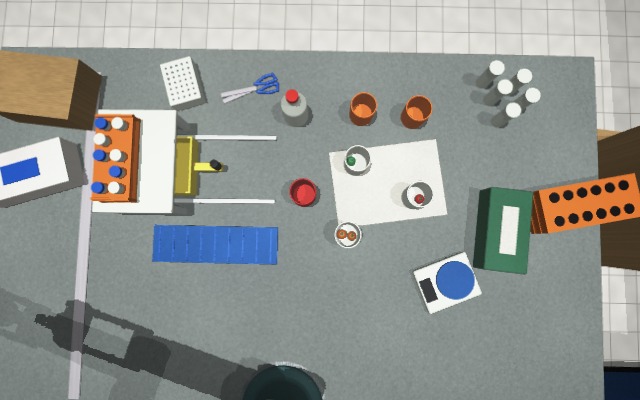

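View pics/scene0.png

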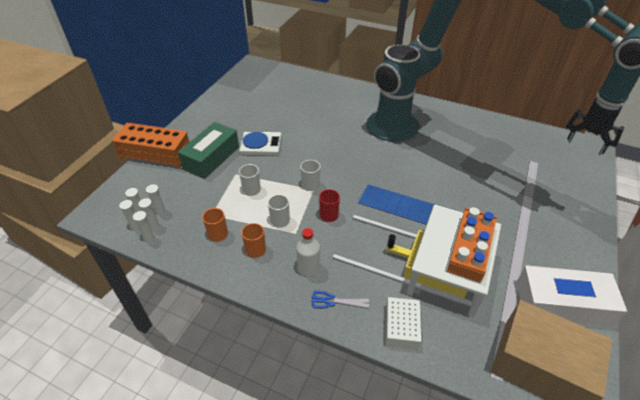

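The top view shows the tray under the riser with its post at (214,163), the mat at (215,245) and the home point under the roof. Candidates for cup3:
- white cup with green tomatoes at (356,162), which fits the description
- red cup at (305,194), a look-alike
- orange cups at (363,109) and (417,112), look-alikes

Cup1, with red tomatoes, is at (418,195). Cup2, with orange tomatoes, is at (348,235).

```bash
cat > m.py <<'E'
from h import *
def fitcirc(p):
    A=np.c_[2*p[:,:2],np.ones(len(p))];s=np.linalg.lstsq(A,(p[:,:2]**2).sum(1),rcond=None)[0]
    return s[:2],np.sqrt(s[2]+s[0]**2+s[1]**2)
def cups(c):
    # white rims: points within 8 mm of the cup top height
    out=[]
    for n in ['cup1_mid','cup2_mid','cup3_mid']:
        for r in spotter.spot_point(c,n):
            if r['p']<.4: continue
            g=w(c,r['location'],z=.045)[0]
            H,W=c['range_z'].shape;m=np.zeros((H,W),bool);u,v=np.round(r['location']).astype(int)
            m[max(0,v-28):v+28,max(0,u-28):u+28]=1
            p=cloud(c,m);q=p[(np.abs(p[:,2]-.09)<.012)&(np.hypot(*(p[:,:2]-g[:2]).T)<.05)]
            if len(q)<15: print(n,'few',len(q),g);continue
            ctr,rad=fitcirc(q)
            col=c['img'][max(0,v-12):v+12,u-12:u+12].reshape(-1,3).mean(0)
            print(n,round(r['p'],2),np.round(r['location']),'net',g[:2],'circ',ctr,'r',round(rad,4),'n',len(q),'ztop',round(np.median(q[:,2]),3),'bgr',col.round())
if __name__=='__main__':
    c=read_camera('top');cups(c)
    hsv=cv2.cvtColor(c['img'],cv2.COLOR_BGR2HSV)
    m=(cv2.inRange(hsv,(100,120,60),(125,255,255))>0);m[:215]=0;m[270:]=0;m[:,300:]=0
    p=cloud(c,m);print('mat rect',cv2.minAreaRect(p[:,:2].astype(np.float32)),np.median(p[:,2]))
    for n in ['tray_floor','tray_post','bay_home']:
        for r in spotter.masks_of(c,n)[:1]:
            p=cloud(c,r['mask']);print(n,r['p'],len(p),p.min(0),p.max(0))
            if n=='tray_post' :
                q=p[p[:,2]>.07];print('post top',q.mean(0) if len(q) else None,len(q))
    # curbs: white thin, z~12mm
    for a,b in [(130,145),(195,207)]:
        m=np.zeros(hsv.shape[:2],bool);m[a:b,195:280]=1;m&=(hsv[...,2]>170)&(hsv[...,1]<40)
        p=cloud(c,m);p=p[p[:,2]<.03];l=np.polyfit(p[:,1],p[:,0],1);print('curb x=',l,'y range',p[:,1].min(),p[:,1].max(),'z',np.median(p[:,2]))
    m=np.zeros(hsv.shape[:2],bool);m[100:220,85:190]=1
    p=cloud(c,m);q=p[np.abs(p[:,2]-.129)<.01];print('roof',cv2.minAreaRect(q[:,:2].astype(np.float32)))
    s=c['img'][80:260,190:450];cv2.imwrite('pics/crop0.png',cv2.resize(s,None,fx=3,fy=3,interpolation=cv2.INTER_CUBIC))
    print(R.from_rotvec(readout.read_state()['tcp_rot']).as_matrix(),[a for a in dir(bot) if a[0]!='_'])
E
python3 m.py
```

```text
cup1_mid 0.67 [414. 193.] net [ 0.57   -0.3324] circ [ 0.5633 -0.3365] r 0.0323 n 144 ztop 0.088 bgr [163. 170. 177.]
cup2_mid 0.94 [345. 232.] net [ 0.464 -0.153] circ [ 0.4571 -0.1561] r 0.0321 n 117 ztop 0.089 bgr [157. 171. 183.]
cup3_mid 0.92 [362. 111.] net [ 0.787  -0.1921] circ [ 0.7907 -0.191 ] r 0.0323 n 156 ztop 0.087 bgr [ 53.  89. 152.]
cup3_mid 0.62 [356. 161.] net [ 0.6516 -0.177 ] circ [ 0.6512 -0.1774] r 0.0322 n 135 ztop 0.088 bgr [161. 173. 163.]
cup3_mid 0.61 [304. 189.] net [ 0.5726 -0.0434] circ [ 0.5629 -0.0398] r 0.0321 n 121 ztop 0.089 bgr [ 69.  71. 163.]
cup3_mid 0.59 [417. 110.] net [ 0.792  -0.3384] circ [ 0.7858 -0.3332] r 0.0323 n 170 ztop 0.087 bgr [ 52.  87. 150.]
mat rect ((0.42245322465896606, 0.19999739527702332), (0.0996784195303917, 0.34342241287231445), 0.22948437929153442) 0.00364356685499434
tray_floor 0.88 1549 [ 0.555   0.1821 -0.0052] [0.7176 0.3185 0.1293]
bay_home 0.59 9305 [ 0.4957  0.0418 -0.0033] [0.758  0.5568 0.2053]
curb x= [-0.004   0.7182] y range 0.04143986226268538 0.265855647276143 z 0.011842295868639274
curb x= [-0.0211  0.5448] y range 0.039787544799921484 0.25560236796944796 z 0.011320124227731987
roof ((0.6272429823875427, 0.3772903084754944), (0.2617305517196655, 0.2032267451286316), 0.7752333283424377)
[[ 0.2752  0.0001 -0.9614]
 [ 0.9614  0.0001  0.2752]
 [ 0.0001 -1.     -0.    ]] ['MotionError', 'finger_overhang', 'finish_job']
```

View pics/crop0.png

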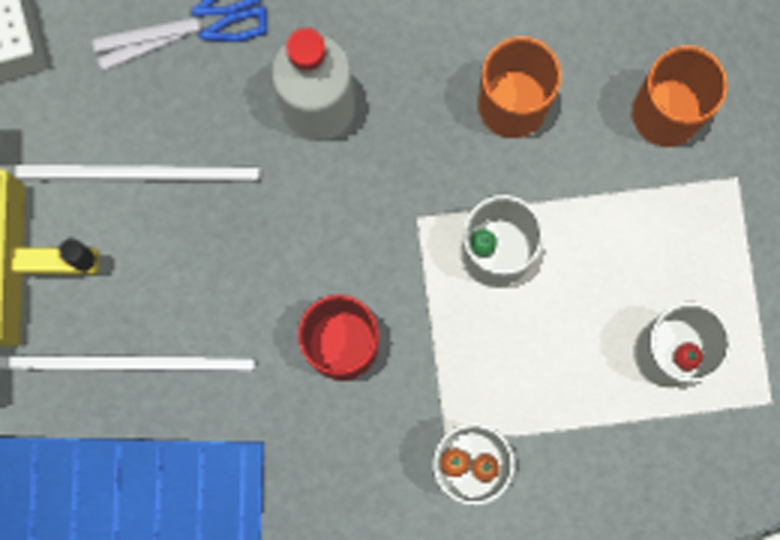

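The crop confirms cup3: the white cup with one green tomato at crop (485,242). Cup1 holds one red tomato, cup2 holds two orange, and the red and orange cups are empty look-alikes. Next comes the planner and the move to the post.

```bash
cat > plan.py <<'E'
from h import *
import json
def rot(az,dip,roll=0):
    """approach(y) azimuth az deg, dip deg below horizontal; roll about approach; at roll 0 tool x horizontal, tool z toward up/back"""
    a,d=np.radians([az,dip]);y=np.array([np.cos(a)*np.cos(d),np.sin(a)*np.cos(d),-np.sin(d)])
    x=np.array([-np.sin(a),np.cos(a),0]);M=np.c_[x,y,np.cross(x,y)]
    return R.from_matrix(M)*R.from_rotvec([0,np.radians(roll),0])
def plan(legs,g,smax=.05,amax=9.5):
    """legs: list of (pos,R,smax); prints rows"""
    s=readout.read_state();p=np.array(s['tool_pos']);Q=R.from_rotvec(s['tcp_rot']);log()
    rows=[]
    for L in legs:
        pt,Rt=np.array(L[0],float),L[1];sm=L[2] if len(L)>2 else smax
        dv=(Q.inv()*Rt).as_rotvec();n=int(max(np.ceil(np.linalg.norm(pt-p)/sm),np.ceil(np.degrees(np.linalg.norm(dv))/amax),1))
        p0,Q0=p,Q
        for i in range(1,n+1):
            pi=p0+(pt-p0)*i/n;Qi=Q0*R.from_rotvec(dv*i/n)
            r=np.r_[Q.inv().apply(pi-p).round(3),(Q.inv()*Qi).as_rotvec().round(3)]
            rows.append(r.tolist()+[g]);p=p+Q.apply(r[:3]);Q=Q*R.from_rotvec(r[3:])
    for i in range(0,len(rows),10): print(json.dumps(rows[i:i+10]).replace(' ',''))
    print('n',len(rows),'end',p)
def log():
    s=readout.read_state()
    open('log.jsonl','a').write(json.dumps({k:np.array(s[k]).tolist() for k in('q','tool_pos','tcp_rot')})+'\n')
E
python3 - <<'E'
from plan import *
c=read_camera('top')
m=np.zeros((400,640),bool);m[150:176,200:230]=1;m&=(c['img'].max(2)<70)
p=cloud(c,m);q=p[(p[:,2]>.072)];print(len(p),len(q),q.mean(0),q.min(0),q.max(0))
s=st()
Rp=R.from_matrix(np.array([[-.012,0,-1],[1,0,-.012],[0,-1,0]]).astype(float))
post=[.633,.194]
plan([([.3,.45,.29],Rp,.055),(post+[.2],Rp,.055)],1)
E
```

```text
78 47 [0.6311 0.1912 0.0794] [0.6214 0.1829 0.0735] [0.6396 0.2015 0.0846]
t 1.8 tcp [0.1857 0.6489 0.2453] rot [-1.3283 -1.0014  1.0014] F [ 0.324  -0.6253 -0.49  ] w 1.000693107677235 q [ 1.2551  0.2639  1.604   0.      1.2737 -0.0369]
[[-0.032,-0.009,-0.033,-0.0,-0.058,-0.0,1],[-0.034,-0.009,-0.031,-0.0,-0.058,-0.0,1],[-0.035,-0.009,-0.029,-0.0,-0.058,-0.0,1],[-0.038,-0.009,-0.027,-0.0,-0.059,-0.0,1],[-0.038,-0.009,-0.024,-0.0,-0.058,-0.0,1],[-0.033,0.011,-0.041,-0.0,0.0,-0.0,1],[-0.032,0.012,-0.042,-0.0,0.0,-0.0,1],[-0.033,0.011,-0.041,-0.0,0.0,-0.0,1],[-0.032,0.011,-0.041,-0.0,0.0,-0.0,1],[-0.033,0.011,-0.041,-0.0,0.0,-0.0,1]]
[[-0.032,0.012,-0.042,-0.0,0.0,-0.0,1],[-0.033,0.011,-0.041,-0.0,0.0,-0.0,1],[-0.032,0.011,-0.041,-0.0,0.0,-0.0,1]]
n 13 end [0.6327 0.1943 0.2003]
```

Emit:
jog_arm(
  increments=[
    [-0.032,-0.009,-0.033,0,-0.058,0,1],
    [-0.034,-0.009,-0.031,0,-0.058,0,1],
    [-0.035,-0.009,-0.029,0,-0.058,0,1],
    [-0.038,-0.009,-0.027,0,-0.059,0,1],
    [-0.038,-0.009,-0.024,0,-0.058,0,1],
    [-0.033,0.011,-0.041,0,0,0,1],
    [-0.032,0.012,-0.042,0,0,0,1],
    [-0.033,0.011,-0.041,0,0,0,1],
    [-0.032,0.011,-0.041,0,0,0,1],
    [-0.033,0.011,-0.041,0,0,0,1],
  ],
  force=40,
)

```text
time: 3.05
tool_pos: [0.5185, 0.2862, 0.238]
tcp_rot: [-1.196, -1.24, 1.223]
wrist_force: [0.5, 1.0, 0.1]
width: 1.002
```

Emit:
jog_arm(
  increments=[
    [-0.032,0.012,-0.042,0,0,0,1],
    [-0.033,0.011,-0.041,0,0,0,1],
    [-0.032,0.011,-0.041,0,0,0,1],
  ],
)

```text
time: 3.42
tool_pos: [0.6498, 0.1896, 0.204]
tcp_rot: [-1.196, -1.241, 1.22]
wrist_force: [0.2, 1.8, 0.1]
width: 1.004
```

Run:
```python
from plan import *
st()
Rp=R.from_matrix(np.array([[-.012,0,-1],[1,0,-.012],[0,-1,0]]).astype(float))
plan([([.631,.192,.2],Rp,.04),([.631,.192,.059],Rp,.04),([.631,.192,.059],Rp)],1)
```

```text
t 3.425 tcp [0.6498 0.1896 0.204 ] rot [-1.1964 -1.2413  1.2205] F [0.2285 1.8    0.1102] w 1.0041319549836187 q [ 0.2443  0.2872  1.6519  0.0059  1.1916 -1.3579]
[[0.003,0.004,0.019,0.009,0.017,0.008,1],[-0.0,0.035,-0.0,0.0,0.0,-0.0,1],[-0.0,0.035,-0.0,0.0,0.0,-0.0,1],[-0.0,0.036,-0.0,0.0,0.0,-0.0,1],[-0.0,0.035,-0.0,0.0,0.0,-0.0,1],[-0.0,-0.0,-0.0,0.0,0.0,-0.0,1]]
n 6 end [0.6309 0.192  0.0588]
```

Emit:
jog_arm(
  increments=[
    [0.003,0.004,0.019,0.009,0.017,0.008,1],
    [0,0.03,0,0,0,0,1],
    [0,0.03,0,0,0,0,1],
    [0,0,0,0,0,0,1],
  ],
)

```text
time: 3.92
tool_pos: [0.6306, 0.1897, 0.137]
tcp_rot: [-1.206, -1.211, 1.215]
wrist_force: [-1.2, 0.7, -0.0]
width: 1.0
```

Run:
```python
from plan import *
st()
Rp=R.from_matrix(np.array([[-.012,0,-1],[1,0,-.012],[0,-1,0]]).astype(float))
plan([([.631,.192,.059],Rp,.04),([.631,.192,.059],Rp)],1)
```

```text
t 3.925 tcp [0.6306 0.1897 0.137 ] rot [-1.2056 -1.2111  1.2154] F [-1.2036  0.7488 -0.0281] w 1.000367074314103 q [ 0.2546  0.3176  1.7428 -0.0006  1.0838 -1.3216]
[[0.001,0.039,-0.0,-0.001,-0.003,-0.001,1],[0.001,0.039,-0.001,-0.001,-0.003,-0.0,1],[0.0,-0.0,0.0,-0.0,-0.0,-0.0,1]]
n 3 end [0.6314 0.1916 0.059 ]
```

Lower the tool and close on the post.

Emit:
jog_arm(
  increments=[
    [0.001,0.039,0,0,0,0,1],
    [0.001,0.037,0,0,0,0,1],
    [0,0,0,0,0,0,1],
    [0,0,0,0,0,0,0],
    [0,0,0,0,0,0,0],
    [0,0,0,0,0,0,0],
    [0,0,0,0,0,0,0],
    [0,0,0,0,0,0,0],
  ],
  force=40,
)

```text
time: 4.92
tool_pos: [0.6363, 0.1958, 0.0741]
tcp_rot: [-1.214, -1.228, 1.205]
wrist_force: [-0.5, 0.6, -1.9]
width: 0.24
```

Run:
```python
from plan import *
st()
```

```text
t 4.925 tcp [0.6363 0.1958 0.0741] rot [-1.2141 -1.2279  1.2055] F [-0.5334  0.6106 -1.8888] w 0.23956446498337822 q [ 0.2614  0.3846  1.7815 -0.0008  0.96   -1.317 ]
```

Emit:
jog_arm(
  increments=[
    [-0.02,0,0,0,0,0,0],
    [-0.03,0,0,0,0,0,0],
    [-0.03,0,0,0,0,0,0],
    [-0.03,0,0,0,0,0,0],
    [-0.03,0,0,0,0,0,0],
    [-0.025,0,0,0,0,0,0],
    [-0.015,0,0,0,0,0,0],
    [0,0,0,0,0,0,0],
    [0,0,0,0,0,0,0],
  ],
)

```text
time: 6.05
tool_pos: [0.6378, 0.01, 0.0738]
tcp_rot: [-1.212, -1.23, 1.198]
wrist_force: [-0.4, 0.5, -1.0]
width: 0.241
```

Run:
```python
from plan import *
st();log()
c=read_camera('top')
for n in ['tray_floor','tray_post']:
    for r in spotter.spot_point(c,n)[:2]: print(n,r['p'],w(c,r['location'],z={'tray_floor':.004,'tray_post':.062}[n]))
cv2.imwrite('pics/top1.png',c['img'][60:300,60:460])
hsv=cv2.cvtColor(c['img'],cv2.COLOR_BGR2HSV)
m=cv2.inRange(hsv,(22,120,60),(34,255,255))>0
p=cloud(c,m);q=p[(np.abs(p[:,2]-.06)<.006)];print(len(q),q.min(0),q.max(0))
```

```text
t 6.05 tcp [0.6378 0.01   0.0738] rot [-1.2123 -1.2304  1.1983] F [-0.3617  0.5064 -1.021 ] w 0.24056953732866537 q [-0.0285  0.3378  1.8472  0.0122  0.9398 -1.6121]
tray_floor 0.94 [[0.6396 0.1712 0.004 ]]
tray_floor 0.23 [[ 0.4619 -0.1578  0.004 ]]
tray_post 0.94 [[0.6274 0.014  0.062 ]]
219 [0.5551 0.0772 0.0542] [0.7061 0.2586 0.0647]
```

View pics/top1.png

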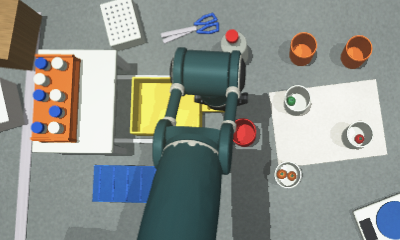

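The tray is out: its rim spans y 0.077–0.259, so the floor point is at about x = -0.197 in the bay frame. I'll release, lift, and try a tilted pose to learn the wrist kinematics.

Emit:
jog_arm(
  increments=[
    [0,0,0,0,0,0,1],
    [0,0,0,0,0,0,1],
    [0,0,0,0,0,0,1],
    [0,0,0,0,0,0,1],
    [0,-0.04,0,0,0,0,1],
    [0,-0.05,0,0,0,0,1],
    [0,-0.05,0,0,0,0,1],
    [0,-0.04,0,0,0,0,1],
    [0,-0.03,0.04,0,0,0,1],
    [0,0,0.04,0,0,0,1],
  ],
)

```text
time: 7.45
tool_pos: [0.5542, 0.0098, 0.288]
tcp_rot: [-1.209, -1.232, 1.2]
wrist_force: [-0.2, 0.5, -0.5]
width: 0.999
```

Run:
```python
from plan import *
st()
plan([([.5,-.02,.35],rot(-45,50),.05)],1)
```

```text
t 7.45 tcp [0.5542 0.0098 0.288 ] rot [-1.2088 -1.2318  1.2002] F [-0.1789  0.4724 -0.4596] w 0.9994696981535535 q [-0.0341  0.0009  1.8213  0.0116  1.3044 -1.6162]
[[-0.004,-0.009,0.008,-0.093,0.108,0.042,1],[-0.005,-0.009,0.006,-0.093,0.108,0.041,1],[-0.007,-0.01,0.005,-0.093,0.107,0.042,1],[-0.007,-0.01,0.003,-0.092,0.108,0.042,1],[-0.007,-0.01,0.001,-0.093,0.108,0.042,1],[-0.008,-0.009,-0.0,-0.093,0.108,0.041,1],[-0.009,-0.009,-0.002,-0.093,0.107,0.042,1]]
n 7 end [ 0.4998 -0.0201  0.3497]
```

Run:
```python
from plan import *
plan([([.5,-.02,.35],rot(45,50),.05)],1)
```

```text
[[-0.004,-0.009,0.008,-0.092,-0.106,-0.038,1],[-0.003,-0.01,0.007,-0.092,-0.107,-0.038,1],[-0.002,-0.01,0.006,-0.092,-0.106,-0.038,1],[-0.001,-0.012,0.006,-0.092,-0.107,-0.039,1],[0.0,-0.011,0.004,-0.092,-0.106,-0.038,1],[0.002,-0.012,0.004,-0.091,-0.107,-0.038,1],[0.001,-0.012,0.002,-0.092,-0.106,-0.038,1]]
n 7 end [ 0.5004 -0.0203  0.3497]
```

Emit:
jog_arm(
  increments=[
    [-0.004,-0.009,0.008,-0.092,-0.106,-0.038,1],
    [-0.003,-0.01,0.007,-0.092,-0.107,-0.038,1],
    [-0.002,-0.01,0.006,-0.092,-0.106,-0.038,1],
    [-0.001,-0.012,0.006,-0.092,-0.107,-0.039,1],
    [0,-0.011,0.004,-0.092,-0.106,-0.038,1],
    [0.002,-0.012,0.004,-0.091,-0.107,-0.038,1],
    [0.001,-0.012,0.002,-0.092,-0.106,-0.038,1],
  ],
)

```text
time: 8.32
tool_pos: [0.5031, 0.0773, 0.3864]
tcp_rot: [-1.105, -2.223, 1.186]
wrist_force: [-0.3, 0.0, -0.2]
width: 1.002
```

```bash
cat > kin.py <<'E'
from plan import *
from scipy.optimize import least_squares
def fko(q):
    Y=lambda a:R.from_euler('y',a);Z=lambda a:R.from_euler('z',a)
    A=Z(q[0])*Y(q[1]);B=A*Y(q[2]);C=B*Z(q[3])*Y(q[4])
    T=C*Z(q[5])*R.from_matrix([[-1,0,0],[0,0,1],[0,1,0]])
    return A,B,C,T
def fk(q,k):
    A,B,C,T=fko(q);off,h,L2,a3,L3,c5,d=k
    O=R.from_euler('z',q[0]).apply([0,off,h])
    e=O+A.apply([0,0,L2]);wr=e+B.apply([a3,0,L3]);p=wr+C.apply([c5,0,d])
    return p,T,e,wr
def data(): 
    return [json.loads(l) for l in open('log.jsonl')]
def fit():
    D=data()
    f=lambda k:np.concatenate([fk(d['q'],k)[0]-np.array(d['tool_pos']) for d in D])
    f2=lambda k:np.r_[f(k),1e-3*(k-np.array([.025,.25,.35,0,.35,0,.2]))]
    s=least_squares(f2,[.025,.25,.35,0,.35,0,.2]);return s.x,f(s.x).reshape(-1,3)
E
python3 - <<'E'
from kin import *
st();log()
for d in data(): print(np.degrees((R.from_rotvec(d['tcp_rot']).inv()*fko(d['q'])[3]).magnitude()))
k,r=fit();print(k,r)
E
```

```text
t 8.325 tcp [0.5031 0.0773 0.3864] rot [-1.1049 -2.2225  1.1859] F [-0.3295  0.0447 -0.2404] w 1.0023197385097788 q [-0.1663 -0.4296  2.0973  0.4769  1.0738 -2.5514]
2.0365486769359558e-14
2.42223828048194e-14
5.206792415601859e-14
2.1571571379059445e-14
2.2489917831974725e-14
2.2489917831974725e-14
2.622752579945363e-14
[ 0.0249  0.2518  0.512   0.0014  0.5662 -0.      0.3337] [[-0. -0. -0.]
 [-0.  0.  0.]
 [ 0.  0.  0.]
 [ 0.  0.  0.]
 [ 0.  0. -0.]
 [ 0.  0. -0.]
 [ 0. -0.  0.]]
```

```bash
cat >> kin.py <<'E'
LIM=np.array([[-2.63,2.63],[-.94,2.18],[.31,2.57],[-1.31,4.45],[0,2.66],[-2.55,2.55]])
K,_=fit()
def ik(p,Rt,seed=None):
    """all solutions, closed form wrist"""
    p=np.array(p,float);off,h,L2,a3,L3,c5,d=K;y=Rt.apply([0,1,0]);wc=p-d*y;out=[]
    r=np.hypot(wc[0],wc[1])
    if r<off:return out
    q1=np.arctan2(wc[1],wc[0])-np.arcsin(off/r);X=np.sqrt(r*r-off*off);Zz=wc[2]-h
    L3e=np.hypot(L3,a3);be=np.arctan2(a3,L3);D=np.hypot(X,Zz);c=(D*D-L2**2-L3e**2)/(2*L2*L3e)
    if abs(c)>1:return out
    t=np.arccos(c);q3=t-be;q2=np.arctan2(X,Zz)-np.arctan2(L3e*np.sin(t),L2+L3e*np.cos(t))
    B=R.from_euler('z',q1)*R.from_euler('y',q2+q3)
    W=(B.inv()*Rt*R.from_matrix([[-1,0,0],[0,0,1],[0,1,0]]).inv()).as_matrix()
    q5=np.arccos(np.clip(W[2,2],-1,1));q4=np.arctan2(W[1,2],W[0,2]);q6=np.arctan2(W[2,1],-W[2,0])
    for a in(0,2*np.pi,-2*np.pi):
        for b in(0,2*np.pi,-2*np.pi):
            q=np.array([q1,q2,q3,q4+a,q5,q6+b])
            if np.all(q>=LIM[:,0]+.02)&np.all(q<=LIM[:,1]-.02): out.append(q)
    return out
OB={'c1':(.563,-.3365,.034,.09),'c2':(.457,-.156,.034,.09),'c3':(.651,-.177,.034,.09),'red':(.563,-.040,.034,.09),'o1':(.79,-.191,.034,.09),'o2':(.786,-.333,.034,.09),'wb':(.785,-.012,.036,.17),'sc':(.335,-.417,.09,.031),'tis':(.478,-.53,.06,.085),'tis2':(.44,-.56,.06,.085),'tis3':(.52,-.56,.06,.085)}
def clear(p,az,dip,skip=()):
    """min clearance of tool axis tube from obstacles (horizontal), where low enough"""
    a=np.radians(az);d=np.radians(dip);best=(9,'')
    for s in np.arange(-.015,.42,.015):
        ax=np.array(p)-s*np.array([np.cos(a)*np.cos(d),np.sin(a)*np.cos(d),-np.sin(d)])
        hw,dn=(.057,.012) if s<.05 else ((.045,.045) if s<.2 else (.07,.07))
        for n,(x,y,r,h) in OB.items():
            if n in skip or ax[2]-dn>h+.01: continue
            best=min(best,(np.hypot(ax[0]-x,ax[1]-y)-hw-r,n))
    return best
E
python3 - <<'E'
from kin import *
s=readout.read_state();print(ik(s['tool_pos'],R.from_rotvec(s['tcp_rot'])),s['q'])
for n in['c1','c2','c3']:
    x,y,_,_=OB[n]
    for dip in(25,35):
        for az in range(-70,100,20):
            Rt=rot(az,dip);g=[x,y,.052]+.005*Rt.apply([0,1,0]);L=[]
            for fl in(0,180):
                for q in ik(g,rot(az,dip,fl)): L.append((fl,q.round(2).tolist()))
            print(n,dip,az,tuple(clear(g,az,dip,(n,))),L)
E
```

```text
[] [-0.1663 -0.4296  2.0973  0.4769  1.0738 -2.5514]
c1 25 -70 (np.float64(-0.0655766972283963), 'c2') [(0, [-0.18, 0.47, 2.25, 4.41, 0.96, 1.12]), (180, [-0.18, 0.47, 2.25, 4.41, 0.96, -2.02])]
c1 25 -50 (np.float64(-0.06856210178523345), 'c2') [(0, [-0.35, 0.39, 2.4, 3.79, 0.85, 1.34]), (180, [-0.35, 0.39, 2.4, 3.79, 0.85, -1.8])]
c1 25 -30 (np.float64(-0.0006145851327523932), 'c2') [(0, [-0.62, 0.37, 2.46, 3.02, 0.82, 1.61]), (180, [-0.62, 0.37, 2.46, 3.02, 0.82, -1.53])]
c1 25 -10 (np.float64(0.054137237816860334), 'sc') [(0, [-0.88, 0.4, 2.39, 2.28, 0.88, 1.86]), (180, [-0.88, 0.4, 2.39, 2.28, 0.88, -1.28])]
c1 25 10 (np.float64(0.04451484320139301), 'sc') [(0, [-1.02, 0.48, 2.23, 1.72, 1.02, 2.04]), (180, [-1.02, 0.48, 2.23, 1.72, 1.02, -1.1])]
c1 25 30 (np.float64(-0.0039758019720163296), 'tis') [(0, [-1.05, 0.59, 2.02, 1.33, 1.2, 2.15]), (180, [-1.05, 0.59, 2.02, 1.33, 1.2, -0.99])]
c1 25 50 (np.float64(-0.07953886765282334), 'tis2') [(0, [-1.03, 0.71, 1.78, 1.05, 1.41, 2.19]), (180, [-1.03, 0.71, 1.78, 1.05, 1.41, -0.95])]
c1 25 70 (np.float64(-0.11614993273768785), 'tis') [
[... 4679 characters left out ...]
10 (np.float64(-0.04624687056437176), 'c2') [(0, [-0.58, 0.34, 2.29, 1.97, 0.66, 2.15]), (180, [-0.58, 0.34, 2.29, 1.97, 0.66, -0.99])]
c3 35 30 (np.float64(-0.00911144169019111), 'c1') [(0, [-0.69, 0.43, 2.14, 1.48, 0.88, 2.29]), (180, [-0.69, 0.43, 2.14, 1.48, 0.88, -0.85])]
c3 35 50 (np.float64(-0.06725704301347613), 'c1') [(0, [-0.72, 0.55, 1.94, 1.15, 1.11, 2.32]), (180, [-0.72, 0.55, 1.94, 1.15, 1.11, -0.82])]
c3 35 70 (np.float64(-0.07338683741212713), 'c1') [(0, [-0.69, 0.67, 1.72, 0.92, 1.34, 2.3]), (180, [-0.69, 0.67, 1.72, 0.92, 1.34, -0.84])]
c3 35 90 (np.float64(-0.01559750950707324), 'c1') [(0, [-0.63, 0.79, 1.5, 0.72, 1.56, 2.23]), (180, [-0.63, 0.79, 1.5, 0.72, 1.56, -0.92])]
```

Run:
```python
from kin import *
def show(t,p,az,dip,roll):
    Rt=rot(az,dip,roll);g=np.array(p)+.005*Rt.apply([0,1,0])
    print(t,az,dip,roll,[q.round(2).tolist() for q in ik(g,Rt)])
for y in(.30,.19,.08):
    for az in(30,50,70,90,110): show('place%.2f'%y,[.4225,y,.058],az,28,180)
for az in(20,40,60):
    for dip in(5,20):
        for roll in(180,250,310,330): show('pour',[.645,.13,.17],az,dip,roll)
u=rot(0,28,180).inv().apply([0,0,1])
for dip in(0,10,20,28):
    print(dip,[round(float(np.degrees(np.arccos((rot(0,dip,180+a).apply(u))[2]))),0) for a in(90,110,130,150,170)])
s=readout.read_state();g=R.from_rotvec(s['tcp_rot']);print(g.apply([0,1,0]),g.apply([1,0,0]))
x,y=OB['c1'][:2];Rt=rot(10,28,180);yv=Rt.apply([0,1,0]);G=np.array([x,y,.052])+.005*yv
plan([([.5,0,.36],g*R.from_rotvec([0,3.1,0])),(G-.13*yv+[0,0,.1],Rt)],1)
```

```text
place0.30 30 28 180 []
place0.30 50 28 180 []
place0.30 70 28 180 [[0.01, 0.27, 2.53, 1.73, 0.99, -1.18]]
place0.30 90 28 180 [[-0.04, 0.38, 2.34, 1.32, 1.14, -1.1]]
place0.30 110 28 180 [[0.0, 0.49, 2.13, 1.04, 1.31, -1.06]]
place0.19 30 28 180 []
place0.19 50 28 180 []
place0.19 70 28 180 [[-0.33, 0.28, 2.51, 1.41, 1.11, -1.18]]
place0.19 90 28 180 [[-0.29, 0.39, 2.31, 1.1, 1.25, -1.13]]
place0.19 110 28 180 [[-0.2, 0.5, 2.12, 0.87, 1.4, -1.12]]
place0.08 30 28 180 []
place0.08 50 28 180 []
place0.08 70 28 180 [[-0.6, 0.32, 2.43, 1.15, 1.21, -1.17]]
place0.08 90 28 180 [[-0.51, 0.43, 2.24, 0.91, 1.35, -1.15]]
place0.08 110 28 180 [[-0.4, 0.53, 2.06, 0.71, 1.49, -1.17]]
pour 20 5 180 [[-0.02, 0.32, 2.5, 2.74, 1.19, -1.45]]
pour 20 5 250 [[-0.02, 0.32, 2.5, 2.74, 1.19, -0.23]]
pour 20 5 310 [[-0.02, 0.32, 2.5, 2.74, 1.19, 0.82]]
pour 20 5 330 [[-0.02, 0.32, 2.5, 2.74, 1.19, 1.17]]
pour 20 20 180 [[-0.0, 0.1, 2.47, 2.62, 0.7, -1.28]]
pour 20 20 250 [[-0.0, 0.1, 2.47, 2.62, 0.7, -0.06]]
pour 20 20 310 [[-0.0, 0.1, 2.47, 2.62, 0.7, 0.99]]
pour 20 20 330 [[-0.0, 0.1, 2.47, 2.62, 0.7, 1.3
[... 1462 characters left out ...]
003,0.0,0.163,0.0,1],[-0.003,-0.0,-0.004,0.0,0.163,0.0,1],[-0.001,-0.001,-0.003,0.0,0.163,0.0,1],[-0.001,0.0,-0.005,-0.0,0.163,0.0,1],[-0.001,-0.0,-0.004,-0.0,0.163,0.0,1],[0.001,-0.001,-0.004,-0.0,0.164,0.0,1],[0.001,0.0,-0.004,-0.0,0.163,0.0,1],[0.002,-0.0,-0.004,-0.0,0.163,0.0,1],[0.002,-0.0,-0.004,-0.0,0.163,0.0,1],[0.03,-0.002,-0.038,0.057,0.048,-0.045,1]]
[[0.031,-0.003,-0.037,0.057,0.049,-0.045,1],[0.033,-0.003,-0.035,0.057,0.048,-0.045,1],[0.036,-0.004,-0.034,0.057,0.048,-0.045,1],[0.037,-0.004,-0.031,0.057,0.048,-0.045,1],[0.038,-0.004,-0.029,0.057,0.049,-0.045,1],[0.04,-0.004,-0.027,0.057,0.048,-0.045,1],[0.042,-0.004,-0.025,0.058,0.048,-0.045,1]]
n 27 end [ 0.4543 -0.3559  0.2109]
```

Emit:
jog_arm(
  increments=[
    [-0.003,0,0.003,0,0.163,0,1],
    [-0.004,0,0.002,0,0.163,0,1],
    [-0.004,0,0.002,0,0.163,0,1],
    [-0.004,0,0.002,0,0.163,0,1],
    [-0.004,0,0,0,0.163,0,1],
    [-0.004,0,0,0,0.163,0,1],
    [-0.004,0,-0.001,0,0.163,0,1],
    [-0.004,0,-0.002,0,0.163,0,1],
    [-0.004,0,-0.002,0,0.163,0,1],
    [-0.004,0,-0.003,0,0.163,0,1],
  ],
  force=30,
)

```text
time: 9.57
tool_pos: [0.4991, 0.0391, 0.3731]
tcp_rot: [-1.277, -0.858, -0.027]
wrist_force: [-0.1, -0.3, 0.1]
width: 0.995
```

Emit:
jog_arm(
  increments=[
    [-0.002,0,-0.003,0,0.163,0,1],
    [-0.003,0,-0.004,0,0.163,0,1],
    [-0.001,0,-0.003,0,0.163,0,1],
    [-0.001,0,-0.005,0,0.163,0,1],
    [-0.001,0,-0.004,0,0.163,0,1],
    [0.001,0,-0.004,0,0.164,0,1],
    [0.001,0,-0.004,0,0.163,0,1],
    [0.002,0,-0.004,0,0.163,0,1],
    [0.002,0,-0.004,0,0.163,0,1],
  ],
)

```text
time: 10.7
tool_pos: [0.4942, 0.0039, 0.3571]
tcp_rot: [-0.886, 0.457, -0.875]
wrist_force: [-0.7, -1.0, -0.2]
width: 1.001
```

Run:
```python
from kin import *
import m
s=st();log();k,r=fit();print(k,abs(r).max())
c=read_camera('top');m.cups(c)
x,y=OB['c1'][:2];Rt=rot(10,28,180);yv=Rt.apply([0,1,0]);G=np.array([x,y,.052])+.005*yv
plan([(G-.13*yv+[0,0,.08],Rt),(G-.13*yv,Rt)],1)
```

```text
t 10.7 tcp [0.4942 0.0039 0.3571] rot [-0.886   0.4573 -0.8749] F [-0.668  -0.9658 -0.1512] w 1.0005082953915048 q [-0.3757 -0.4109  2.1393  0.562   1.1196  0.402 ]
[ 0.0249  0.2518  0.512   0.0014  0.5662 -0.      0.3337] 3.65598621598906e-07
cup1_mid 0.81 [417. 194.] net [ 0.5675 -0.3395] circ [ 0.5633 -0.3365] r 0.0321 n 144 ztop 0.088 bgr [158. 164. 171.]
cup2_mid 0.64 [350. 236.] net [ 0.4539 -0.1668] circ [ 0.457  -0.1561] r 0.0321 n 116 ztop 0.089 bgr [149. 163. 175.]
cup3_mid 0.84 [414. 110.] net [ 0.7927 -0.3317] circ [ 0.7859 -0.3331] r 0.0324 n 170 ztop 0.088 bgr [ 56.  90. 150.]
cup3_mid 0.83 [356. 163.] net [ 0.6457 -0.1778] circ [ 0.6512 -0.1774] r 0.0321 n 136 ztop 0.088 bgr [164. 176. 166.]
cup3_mid 0.72 [360. 110.] net [ 0.7901 -0.187 ] circ [ 0.7908 -0.1909] r 0.0323 n 155 ztop 0.087 bgr [ 59.  95. 155.]
cup3_mid 0.65 [305. 192.] net [ 0.5663 -0.0457] circ [ 0.5631 -0.0398] r 0.032 n 83 ztop 0.089 bgr [ 57.  61. 133.]
[[0.033,-0.0,-0.037,0.058,0.038,-0.042,1],[0.035,-0.001,-0.035,0.058,0.038,-0.042,1],[0.036,-0.001,-0.035,0.058,0.038,-0.043,1],[0.038,-0.002,-0.032,0.058,0.039,-0.042,1],[0.039,-0.002,-0.031,0.058,0.038,-0.042,1],[0.04,-0.002,-0.03,0.058,0.038,-0.042,1],[0.041,-0.002,-0.028,0.058,0.038,-0.043,1],[0.043,-0.002,-0.026,0.058,0.038,-0.042,1],[-0.0,0.019,-0.035,0.0,0.0,0.0,1],[-0.0,0.019,-0.035,0.0,0.0,0.0,1]]
n 10 end [ 0.4547 -0.356   0.1108]
```

Emit:
jog_arm(
  increments=[
    [0.033,0,-0.037,0.058,0.038,-0.042,1],
    [0.035,-0.001,-0.035,0.058,0.038,-0.042,1],
    [0.036,-0.001,-0.035,0.058,0.038,-0.043,1],
    [0.038,-0.002,-0.032,0.058,0.039,-0.042,1],
    [0.039,-0.002,-0.031,0.058,0.038,-0.042,1],
    [0.04,-0.002,-0.03,0.058,0.038,-0.042,1],
    [0.041,-0.002,-0.028,0.058,0.038,-0.043,1],
    [0.043,-0.002,-0.026,0.058,0.038,-0.042,1],
    [0,0,0,0,0,0,1],
  ],
)

```text
time: 12.02
tool_pos: [0.4606, -0.3694, 0.1951]
tcp_rot: [-0.404, 0.298, -1.373]
wrist_force: [0.6, 0.5, -0.3]
width: 0.998
```

Run:
```python
from kin import *
s=st()
x,y=OB['c1'][:2];Rt=rot(10,28,180);yv=Rt.apply([0,1,0]);G=np.array([x,y,.052])+.005*yv
plan([(G-.13*yv,Rt)],1)
```

```text
t 12.025 tcp [ 0.4606 -0.3694  0.1951] rot [-0.4036  0.298  -1.3728] F [ 0.6351  0.5469 -0.2697] w 0.9984070202047344 q [-1.2488  0.1273  2.2662  1.349   1.1349 -0.7679]
[[-0.009,0.017,-0.038,-0.014,0.013,0.005,1],[-0.007,0.018,-0.039,-0.013,0.014,0.005,1]]
n 2 end [ 0.4546 -0.3561  0.1103]
```

Emit:
jog_arm(
  increments=[
    [-0.007,0.014,-0.03,-0.01,0.01,0.003,1],
    [-0.005,0.011,-0.026,-0.008,0.008,0.003,1],
    [-0.002,0.006,-0.015,-0.005,0.005,0.002,1],
    [0,0,0,0,0,0,1],
  ],
)

```text
time: 12.52
tool_pos: [0.4556, -0.3584, 0.119]
tcp_rot: [-0.414, 0.324, -1.364]
wrist_force: [0.2, -0.1, -0.7]
width: 1.001
```

Run:
```python
from kin import *
s=st()
x,y=OB['c1'][:2];Rt=rot(10,28,180);yv=Rt.apply([0,1,0]);G=np.array([x,y,.052])+.005*yv
plan([(G-.12*yv,Rt),(G,Rt,.025)],1)
```

```text
t 12.525 tcp [ 0.4556 -0.3584  0.119 ] rot [-0.4135  0.3241 -1.3643] F [ 0.2312 -0.1096 -0.682 ] w 1.0005737252458664 q [-1.2446  0.2549  2.302   1.4072  1.0897 -0.9249]
[[-0.003,0.013,-0.008,-0.004,0.016,0.001,1],[-0.0,0.024,0.0,-0.0,0.0,0.0,1],[-0.0,0.024,0.0,-0.0,0.0,0.0,1],[-0.0,0.024,0.0,-0.0,0.0,0.0,1],[-0.0,0.024,0.0,-0.0,0.0,0.0,1],[-0.0,0.024,0.0,-0.0,0.0,0.0,1]]
n 6 end [ 0.5672 -0.3358  0.0495]
```

Emit:
jog_arm(
  increments=[
    [-0.003,0.013,-0.008,-0.004,0.016,0.001,1],
    [0,0.024,0,0,0,0,1],
    [0,0.024,0,0,0,0,1],
    [0,0.015,0,0,0,0,1],
    [0,0,0,0,0,0,1],
  ],
)

```text
time: 13.15
tool_pos: [0.5224, -0.3458, 0.0788]
tcp_rot: [-0.41, 0.332, -1.368]
wrist_force: [-0.4, -0.2, 0.4]
width: 1.003
```

Run:
```python
from kin import *
s=st()
x,y=OB['c1'][:2];Rt=rot(10,28,180);yv=Rt.apply([0,1,0]);G=np.array([x,y,.052])+.005*yv
plan([(G,Rt,.02)],1)
```

```text
t 13.15 tcp [ 0.5224 -0.3458  0.0788] rot [-0.4097  0.3322 -1.3683] F [-0.361  -0.1775  0.421 ] w 1.0026522077583448 q [-1.0958  0.3663  2.2664  1.5752  1.0038 -0.9964]
[[-0.001,0.018,-0.001,-0.001,0.002,0.001,1],[-0.001,0.018,-0.002,-0.001,0.003,0.001,1],[-0.0,0.018,-0.001,-0.001,0.002,0.001,1]]
n 3 end [ 0.5672 -0.336   0.05  ]
```

Emit:
jog_arm(
  increments=[
    [-0.001,0.018,-0.001,-0.001,0.002,0.001,1],
    [-0.001,0.018,-0.002,-0.001,0.003,0.001,1],
    [0,0.018,-0.001,-0.001,0.002,0.001,1],
    [0,0.002,0,0,0,0,1],
    [0,0,0,0,0,0,0.6],
    [0,0,0,0,0,0,0.6],
    [0,0,0,0,0,0,0.6],
    [0,0,0,0,0,0,0.6],
  ],
  force=30,
)

```text
time: 14.15
tool_pos: [0.571, -0.3369, 0.0486]
tcp_rot: [-0.408, 0.34, -1.37]
wrist_force: [0.9, -0.7, -0.2]
width: 0.771
```

Run:
```python
from kin import *
s=st()
Q=R.from_rotvec(s['tcp_rot']);p=np.array(s['tool_pos'])
Rt=rot(40,5,180)
plan([(p+[0,0,.14],Q,.045),([.64,.0,.20],Rt,.05),([.645,.125,.175],Rt)],.6)
```

```text
t 14.15 tcp [ 0.571  -0.3369  0.0486] rot [-0.4078  0.3396 -1.3698] F [ 0.9159 -0.7317 -0.1651] w 0.7713842348382964 q [-0.9953  0.4538  2.2224  1.6935  0.957  -1.0448]
[[0.0,-0.016,0.031,0.0,0.0,0.0,0.6],[0.0,-0.017,0.031,0.0,0.0,0.0,0.6],[0.0,-0.016,0.031,0.0,0.0,0.0,0.6],[0.0,-0.017,0.031,0.0,0.0,0.0,0.6],[-0.046,0.015,0.01,0.056,-0.021,0.073,0.6],[-0.044,0.019,0.01,0.056,-0.021,0.072,0.6],[-0.042,0.022,0.009,0.056,-0.022,0.073,0.6],[-0.041,0.027,0.01,0.057,-0.021,0.073,0.6],[-0.038,0.029,0.008,0.056,-0.021,0.072,0.6],[-0.036,0.033,0.008,0.056,-0.021,0.073,0.6]]
[[-0.034,0.035,0.006,0.056,-0.021,0.073,0.6],[-0.031,0.029,-0.006,0.0,-0.0,-0.0,0.6],[-0.03,0.029,-0.006,0.0,-0.0,-0.0,0.6],[-0.031,0.028,-0.006,0.0,-0.0,-0.0,0.6]]
n 14 end [0.6447 0.1247 0.1747]
```

Emit:
jog_arm(
  increments=[
    [0,-0.016,0.031,0,0,0,0.6],
    [0,-0.017,0.031,0,0,0,0.6],
    [0,-0.016,0.031,0,0,0,0.6],
    [0,-0.017,0.031,0,0,0,0.6],
    [-0.046,0.015,0.01,0.056,-0.021,0.073,0.6],
    [-0.044,0.019,0.01,0.056,-0.021,0.072,0.6],
    [-0.042,0.022,0.009,0.056,-0.022,0.073,0.6],
    [-0.041,0.027,0.01,0.057,-0.021,0.073,0.6],
    [-0.038,0.029,0.008,0.056,-0.021,0.072,0.6],
    [-0.036,0.033,0.008,0.056,-0.021,0.073,0.6],
  ],
)

```text
time: 15.4
tool_pos: [0.6296, -0.0456, 0.2061]
tcp_rot: [-0.124, 0.069, -0.942]
wrist_force: [-0.4, 0.6, -0.9]
width: 0.772
```

Run:
```python
from kin import *
s=st()
Rt=rot(40,5,180)
plan([([.645,.12,.178],Rt)],.6)
```

```text
t 15.4 tcp [ 0.6296 -0.0456  0.2061] rot [-0.124   0.0686 -0.9423] F [-0.3645  0.5555 -0.9266] w 0.7718624370384513 q [-0.6422  0.2967  2.3176  1.7646  1.3021 -1.0445]
[[-0.031,0.028,-0.003,0.012,-0.003,0.018,0.6],[-0.031,0.029,-0.004,0.012,-0.003,0.017,0.6],[-0.03,0.029,-0.004,0.013,-0.003,0.018,0.6],[-0.03,0.029,-0.004,0.012,-0.003,0.017,0.6]]
n 4 end [0.6447 0.1197 0.178 ]
```

Emit:
jog_arm(
  increments=[
    [-0.031,0.028,-0.003,0.012,-0.003,0.018,0.6],
    [-0.031,0.029,-0.004,0.012,-0.003,0.017,0.6],
    [-0.03,0.029,-0.004,0.013,-0.003,0.018,0.6],
    [-0.03,0.029,-0.004,0.012,-0.003,0.017,0.6],
    [0,0,0,0,0,0,0.6],
  ],
)

```text
time: 16.02
tool_pos: [0.6442, 0.1261, 0.1756]
tcp_rot: [-0.083, 0.039, -0.869]
wrist_force: [-0.0, -0.4, -0.7]
width: 0.772
```

Run:
```python
from kin import *
s=st()
plan([([.645,.12,.172],rot(40,4,270)),([.645,.12,.165],rot(40,2,330))],.6,amax=8.5)
```

```text
t 16.025 tcp [0.6442 0.1261 0.1756] rot [-0.0827  0.0392 -0.8686] F [-0.0002 -0.4448 -0.6582] w 0.7718437585140395 q [-0.285   0.3697  2.3809  2.0893  1.2753 -1.2314]
[[0.0,-0.0,-0.0,0.002,0.143,0.001,0.6],[0.001,-0.001,-0.001,0.001,0.143,0.001,0.6],[0.001,0.0,0.0,0.002,0.142,0.001,0.6],[0.0,-0.0,0.0,0.001,0.143,0.001,0.6],[0.001,-0.0,-0.0,0.002,0.143,0.001,0.6],[0.0,-0.001,-0.0,0.001,0.143,0.002,0.6],[0.001,0.0,0.0,0.002,0.142,0.001,0.6],[0.0,-0.0,0.0,0.002,0.143,0.001,0.6],[0.001,-0.0,0.001,0.001,0.143,0.001,0.6],[0.0,-0.001,-0.0,0.002,0.143,0.001,0.6]]
[[0.001,-0.0,0.0,0.002,0.142,0.001,0.6],[0.001,0.0,0.0,-0.002,0.131,0.004,0.6],[0.001,0.0,0.0,-0.003,0.131,0.004,0.6],[0.0,0.0,0.0,-0.002,0.131,0.004,0.6],[0.001,0.0,0.001,-0.002,0.131,0.004,0.6],[0.001,0.0,0.0,-0.003,0.131,0.004,0.6],[0.0,0.0,0.001,-0.002,0.131,0.004,0.6],[0.001,0.0,0.001,-0.002,0.131,0.004,0.6],[0.001,0.0,0.0,-0.002,0.13,0.003,0.6]]
n 19 end [0.6444 0.1202 0.1649]
```

Emit:
jog_arm(
  increments=[
    [0,0,0,0.002,0.143,0.001,0.6],
    [0.001,0,0,0.002,0.143,0.001,0.6],
    [0,0,0,0.002,0.143,0.001,0.6],
    [0.001,0,0,0.002,0.143,0.001,0.6],
    [0,0,0,0.002,0.143,0.001,0.6],
    [0,0,0,0.002,0.143,0.001,0.6],
    [0.001,0,0,0.002,0.143,0.001,0.6],
    [0,0,0,0.002,0.143,0.001,0.6],
    [0.001,0,0,0.002,0.143,0.001,0.6],
    [0,0,0,0.002,0.143,0.001,0.6],
  ],
)

```text
time: 17.27
tool_pos: [0.6496, 0.1123, 0.1767]
tcp_rot: [0.603, 1.396, -0.769]
wrist_force: [0.3, -0.3, -0.7]
width: 0.769
```

Emit:
jog_arm(
  increments=[
    [0.001,0,0,0,0.142,0.001,0.6],
    [0.001,0,0,0,0.13,0.004,0.6],
    [0.001,0,0,0,0.13,0.004,0.6],
    [0,0,0,0,0.13,0.004,0.6],
    [0.001,0,0,0,0.13,0.004,0.6],
    [0.001,0,0,0,0.13,0.004,0.6],
    [0,0,0,0,0.13,0.004,0.6],
    [0.001,0,0,0,0.13,0.004,0.6],
    [0,0,0,0,0,0,0.6],
    [0,0,0,0,0,0,0.6],
  ],
)

```text
time: 18.52
tool_pos: [0.6525, 0.0999, 0.1756]
tcp_rot: [1.145, 2.335, -0.401]
wrist_force: [0.9, -0.1, 0.0]
width: 0.773
```

```bash
cat > toms.py <<'E'
from h import *
def toms(c,tag=''):
    for n in ['tom1a_mid','tom2a_mid','tom3a_mid']:
        for r in spotter.spot_point(c,n):
            if r['p']>.3:
                u,v=np.round(r['location']).astype(int);print(tag,n,round(r['p'],2),[u,v],w(c,r['location'],z=.016)[0][:2],'depth',w(c,[[u,v]],rz=c['range_z'][v,u])[0],c['img'][v,u])
E
python3 - <<'E'
from kin import *
from toms import toms
s=st()
for n in('top','scene'): c=read_camera(n);toms(c,n);cv2.imwrite(f'pics/p1{n}.png',c['img'][130:330,300:500] if n=='scene' else c['img'][90:270,90:330])
a=cv2.imread('pics/p1top.png');b=cv2.imread('pics/p1scene.png');h=400
cv2.imwrite('pics/p1.png',np.hstack([cv2.resize(a,(400,300)),cv2.resize(b,(300,300))]))
plan([([.645,.12,.172],rot(40,4,270)),([.645,.12,.19],rot(40,5,180))],.6,amax=10)
E
```

```text
t 18.525 tcp [0.6525 0.0999 0.1756] rot [ 1.145   2.3347 -0.4006] F [ 0.9026 -0.0936  0.0283] w 0.7728964519136329 q [-0.3181  0.4114  2.3783  2.1357  1.3345  1.2742]
top tom3a_mid 0.5 [np.int64(348), np.int64(159)] [ 0.6615 -0.1585] depth [ 0.6595 -0.1576  0.0281] [ 69 117  58]
scene tom1a_mid 0.46 [np.int64(343), np.int64(247)] [0.6802 0.0585] depth [0.6841 0.0585 0.02  ] [ 42  45 184]
[[0.003,0.001,-0.001,-0.005,-0.164,-0.009,0.6],[0.003,0.001,-0.002,-0.006,-0.164,-0.008,0.6],[0.002,0.001,-0.002,-0.005,-0.164,-0.009,0.6],[0.002,0.001,-0.003,-0.005,-0.164,-0.008,0.6],[0.001,0.001,-0.003,-0.005,-0.164,-0.009,0.6],[0.001,0.001,-0.003,-0.006,-0.163,-0.008,0.6],[-0.002,-0.0,-0.0,-0.001,-0.157,-0.001,0.6],[-0.002,-0.0,0.0,-0.002,-0.157,-0.002,0.6],[-0.001,-0.0,0.001,-0.001,-0.157,-0.001,0.6],[-0.002,-0.0,0.0,-0.002,-0.157,-0.002,0.6]]
[[-0.001,-0.0,0.001,-0.001,-0.158,-0.001,0.6],[-0.001,-0.001,0.002,-0.001,-0.157,-0.002,0.6],[-0.001,0.0,0.001,-0.002,-0.157,-0.001,0.6],[-0.001,0.0,0.002,-0.001,-0.157,-0.001,0.6],[-0.001,0.0,0.002,-0.001,-0.157,-0.002,0.6],[-0.0,0.0,0.001,-0.002,-0.157,-0.001,0.6]]
n 16 end [0.645  0.1198 0.1898]
```

View pics/p1.png

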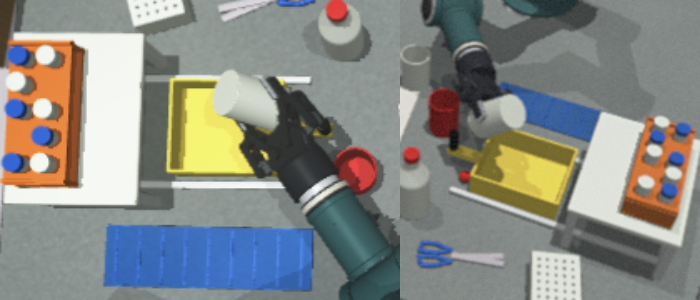

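The picture shows cup1 tipped the wrong way. I had the sign of the roll wrong, so the red tomato landed on the bench just in front of the tray, at about (0.684, 0.058), shown at crop (465,177). I'll fetch it once the cups are done and shift the later pours so they land in the tray. Next I'll unroll and place cup1.

Emit:
jog_arm(
  increments=[
    [0.003,0.001,-0.001,-0.005,-0.164,-0.009,0.6],
    [0.003,0.001,-0.002,-0.006,-0.164,-0.008,0.6],
    [0.002,0.001,-0.002,-0.005,-0.164,-0.009,0.6],
    [0.002,0.001,-0.003,-0.005,-0.164,-0.008,0.6],
    [0.001,0.001,-0.003,-0.005,-0.164,-0.009,0.6],
    [0.001,0.001,-0.003,-0.006,-0.163,-0.008,0.6],
    [-0.002,0,0,-0.001,-0.157,-0.001,0.6],
    [-0.002,0,0,-0.002,-0.157,-0.002,0.6],
    [-0.001,0,0.001,-0.001,-0.157,-0.001,0.6],
    [-0.002,0,0,-0.002,-0.157,-0.002,0.6],
  ],
)

```text
time: 20.18
tool_pos: [0.6437, 0.1227, 0.1782]
tcp_rot: [0.315, 0.866, -0.841]
wrist_force: [0.0, 0.1, -0.2]
width: 0.768
```

Emit:
jog_arm(
  increments=[
    [-0.001,0,0.001,-0.001,-0.158,-0.001,0.6],
    [-0.001,0,0.002,-0.001,-0.157,-0.002,0.6],
    [-0.001,0,0.001,-0.002,-0.157,-0.001,0.6],
    [-0.001,0,0.002,-0.001,-0.157,-0.001,0.6],
    [-0.001,0,0.002,-0.001,-0.157,-0.002,0.6],
    [0,0,0,0,-0.1,0,0.6],
    [0,0,0,0,0,0,0.6],
  ],
)

```text
time: 21.05
tool_pos: [0.6435, 0.1247, 0.1877]
tcp_rot: [-0.095, 0.013, -0.865]
wrist_force: [0.1, -0.5, -0.3]
width: 0.769
```

Run:
```python
from kin import *
s=st()
Rg=R.from_rotvec([-0.4078,0.3396,-1.3698]) # cup1 grasp
az=lambda r:np.degrees(np.arctan2(*r.apply([0,1,0])[1::-1]))
print(az(Rg))
Rt=R.from_euler('z',np.radians(80)-np.radians(az(Rg)))*Rg
g=np.array([.571,-.3369,.0486])-np.array([.5633,-.3365,0]) # tcp rel cup at grasp
off=(R.from_euler('z',np.radians(80)-np.radians(az(Rg)))).apply(g);print('off',off)
P=np.array([.4225,.30,.006])+off
print([q.round(2) for q in ik(P,Rt)],[q.round(2) for q in ik([.605,.205,.17],rot(40,3,330))])
plan([([.48,.2,.2],Rt),(P+[0,0,.1],Rt)],.6)
```

```text
t 21.05 tcp [0.6435 0.1247 0.1877] rot [-0.0952  0.0126 -0.8647] F [ 0.069  -0.4667 -0.2796] w 0.7693891828909329 q [-0.2901  0.3385  2.3828  2.0738  1.2634 -1.2313]
9.758634382418705
off [0.003  0.0071 0.0486]
[array([-0.02,  0.32,  2.43,  1.51,  1.06, -1.14])] [array([-0.1 ,  0.37,  2.48,  2.31,  1.31,  1.26])]
[[-0.033,-0.015,0.002,-0.075,-0.035,0.135,0.6],[-0.034,-0.011,0.002,-0.074,-0.035,0.134,0.6],[-0.035,-0.007,0.003,-0.075,-0.035,0.135,0.6],[-0.036,-0.002,0.004,-0.075,-0.035,0.135,0.6],[-0.036,0.003,0.005,-0.075,-0.035,0.134,0.6],[-0.024,0.035,0.002,0.0,0.0,0.0,0.6],[-0.024,0.036,0.001,0.0,0.0,0.0,0.6],[-0.024,0.035,0.002,0.0,0.0,0.0,0.6]]
n 8 end [0.4256 0.307  0.1547]
```

Emit:
jog_arm(
  increments=[
    [-0.033,-0.015,0.002,-0.075,-0.035,0.135,0.6],
    [-0.034,-0.011,0.002,-0.074,-0.035,0.134,0.6],
    [-0.035,-0.007,0.003,-0.075,-0.035,0.135,0.6],
    [-0.036,-0.002,0.004,-0.075,-0.035,0.135,0.6],
    [-0.036,0.003,0.005,-0.075,-0.035,0.134,0.6],
    [-0.024,0.035,0.002,0,0,0,0.6],
    [-0.024,0.036,0.001,0,0,0,0.6],
    [-0.024,0.035,0.002,0,0,0,0.6],
    [0,0,0,0,0,0,0.6],
  ],
)

```text
time: 22.18
tool_pos: [0.4147, 0.3087, 0.1553]
tcp_rot: [-0.498, 0.058, -0.149]
wrist_force: [-0.2, 0.8, -0.2]
width: 0.77
```

```bash
cat > place.py <<'E'
from kin import *
def az(r): return np.degrees(np.arctan2(*r.apply([0,1,0])[1::-1]))
def target(Rg,pg,cup,azt,xy,zf):
    """Rg,pg: tcp at grasp; cup xy at grasp; zf: floor height to place at"""
    D=R.from_euler('z',np.radians(azt-az(Rg)));return np.array([*xy,zf])+D.apply(np.array(pg)-[*cup,0]),D*Rg
E
python3 - <<'E'
from place import *
s=st();P,Rt=target(R.from_rotvec([-0.4078,0.3396,-1.3698]),[.571,-.3369,.0486],[.5633,-.3365],80,[.4225,.30],.005)
plan([(P+[0,0,.04],Rt,.03),(P+[0,0,.004],Rt,.02)],.6)
E
```

```text
t 22.175 tcp [0.4147 0.3087 0.1553] rot [-0.4977  0.0585 -0.1492] F [-0.2441  0.7698 -0.2385] w 0.7696987092408849 q [-0.0158  0.0491  2.4317  1.3405  1.1052 -0.7994]
[[0.004,0.01,-0.018,0.004,-0.004,-0.008,0.6],[0.004,0.01,-0.018,0.004,-0.004,-0.008,0.6],[0.004,0.009,-0.018,0.003,-0.004,-0.008,0.6],[-0.0,0.009,-0.016,0.0,0.0,-0.0,0.6],[-0.0,0.008,-0.016,0.0,0.0,-0.0,0.6]]
n 5 end [0.4258 0.3066 0.0576]
```

Emit:
jog_arm(
  increments=[
    [0.004,0.01,-0.018,0.004,-0.004,-0.008,0.6],
    [0.004,0.01,-0.018,0.004,-0.004,-0.008,0.6],
    [0.004,0.009,-0.018,0.003,-0.004,-0.008,0.6],
    [0,0.009,-0.014,0,0,0,0.6],
    [0,0,0,0,0,0,0.6],
  ],
)

```text
time: 22.8
tool_pos: [0.4318, 0.3066, 0.0782]
tcp_rot: [-0.486, 0.039, -0.177]
wrist_force: [0.3, 0.4, 0.2]
width: 0.769
```

Run:
```python
from place import *
s=st();P,Rt=target(R.from_rotvec([-0.4078,0.3396,-1.3698]),[.571,-.3369,.0486],[.5633,-.3365],80,[.4225,.30],.005)
plan([(P,Rt,.015)],.6)
c=read_camera('top')
m=np.zeros((400,640),bool);m[200:275,130:215]=1
p=cloud(c,m);q=p[(p[:,2]>.06)&(p[:,2]<.16)];print(len(q),q.min(0),q.max(0))
```

```text
t 22.8 tcp [0.4318 0.3066 0.0782] rot [-0.486   0.0395 -0.1765] F [0.2997 0.4029 0.1611] w 0.7693011757983461 q [-0.0221  0.2668  2.4283  1.4843  1.0672 -1.0673]
[[-0.003,0.005,-0.011,-0.001,-0.001,0.003,0.6],[-0.003,0.006,-0.011,-0.001,-0.0,0.003,0.6]]
n 2 end [0.4259 0.3071 0.0536]
2126 [0.352  0.1646 0.06  ] [0.5299 0.3814 0.1599]
```

Emit:
jog_arm(
  increments=[
    [-0.003,0.005,-0.011,-0.001,-0.001,0.003,0.6],
    [-0.003,0.005,-0.01,0,0,0.003,0.6],
    [0,0,0,0,0,0,0.6],
  ],
)

```text
time: 23.22
tool_pos: [0.4277, 0.3063, 0.056]
tcp_rot: [-0.486, 0.036, -0.172]
wrist_force: [-0.3, -0.8, -0.8]
width: 0.775
```

Run:
```python
from place import *
s=st();P,Rt=target(R.from_rotvec([-0.4078,0.3396,-1.3698]),[.571,-.3369,.0486],[.5633,-.3365],80,[.4225,.30],.005)
print(P,(R.from_rotvec(s['tcp_rot']).inv()*Rt).as_rotvec())
plan([(P,Rt,.015)],.6)
```

```text
t 23.225 tcp [0.4277 0.3063 0.056 ] rot [-0.4859  0.0358 -0.1722] F [-0.2661 -0.7584 -0.7543] w 0.7754583021243622 q [-0.0238  0.3244  2.4311  1.513   1.0654 -1.1391]
[0.4255 0.3071 0.0536] [-0.0025  0.0032  0.0027]
[[-0.002,0.001,-0.002,-0.003,0.003,0.003,0.6]]
n 1 end [0.4257 0.3066 0.0537]
```

Emit:
jog_arm(
  increments=[
    [-0.002,0.001,-0.003,0,0,0,0.6],
    [0,0,0,0,0,0,0.85],
    [0,0,0,0,0,0,1],
    [0,0,0,0,0,0,1],
    [0,0,0,0,0,0,1],
    [0,-0.025,0,0,0,0,1],
    [0,-0.03,0,0,0,0,1],
    [0,-0.04,0,0,0,0,1],
    [0,-0.04,0.02,0,0,0,1],
    [0,0,0.05,0,0,0,1],
  ],
)

```text
time: 24.48
tool_pos: [0.4091, 0.2175, 0.1795]
tcp_rot: [-0.485, 0.042, -0.173]
wrist_force: [1.0, 0.2, 0.3]
width: 0.999
```

Run:
```python
from place import *
import m
s=st();c=read_camera('top');m.cups(c)
cv2.imwrite('pics/pl1.png',cv2.resize(c['img'][90:290,120:460],None,fx=2,fy=2))
x,y=OB['c2'][:2];Rt=rot(50,28,180);yv=Rt.apply([0,1,0]);G=np.array([x,y,.052])+.005*yv
plan([(G-.13*yv+[0,0,.1],Rt),(G-.13*yv,Rt,.03)],1)
```

```text
t 24.475 tcp [0.4091 0.2175 0.1795] rot [-0.4852  0.042  -0.1729] F [1.0131 0.1787 0.3005] w 0.9993688597802411 q [-0.2698 -0.0128  2.439   1.1742  1.2673 -0.818 ]
cup1_mid 0.79 [172. 241.] net [0.4293 0.3013] circ [0.4255 0.2974] r 0.0324 n 207 ztop 0.091 bgr [146. 149. 143.]
cup1_mid 0.73 [342. 233.] net [ 0.4609 -0.1439] circ [ 0.457  -0.1561] r 0.0321 n 114 ztop 0.089 bgr [153. 166. 176.]
cup2_mid 0.73 [346. 234.] net [ 0.458  -0.1552] circ [ 0.457  -0.1561] r 0.0321 n 114 ztop 0.089 bgr [155. 170. 181.]
cup3_mid 0.88 [354. 162.] net [ 0.6494 -0.1722] circ [ 0.6512 -0.1774] r 0.0322 n 134 ztop 0.088 bgr [169. 180. 171.]
cup3_mid 0.8 [414. 111.] net [ 0.7899 -0.332 ] circ [ 0.7859 -0.3331] r 0.0323 n 167 ztop 0.088 bgr [ 55.  89. 149.]
cup3_mid 0.76 [361. 111.] net [ 0.7877 -0.1894] circ [ 0.7905 -0.1909] r 0.0322 n 159 ztop 0.088 bgr [ 56.  92. 154.]
[[0.006,-0.042,-0.019,-0.0,0.025,-0.047,1],[0.008,-0.041,-0.018,-0.001,0.026,-0.046,1],[0.01,-0.042,-0.018,-0.0,0.025,-0.047,1],[0.013,-0.04,-0.018,-0.0,0.025,-0.046,1],[0.015,-0.04,-0.018,-0.001,0.025,-0.047,1],[0.017,-0.039,-0.017,-0.0,0.026,-0.046,1],[0.02,-0.039,-0.017,-0.001,0.025,-0.047,1],[0.022,-0.037,-0.017,0.0,0.025,-0.046,1],[0.024,-0.036,-0.015,-0.0,0.026,-0.047,1],[0.025,-0.035,-0.015,-0.001,0.025,-0.046,1]]
[[0.0,0.012,-0.022,0.0,-0.0,-0.0,1],[0.0,0.011,-0.022,0.0,-0.0,-0.0,1],[0.0,0.012,-0.022,0.0,-0.0,-0.0,1],[0.001,0.012,-0.023,0.0,-0.0,-0.0,1]]
n 14 end [ 0.3865 -0.2407  0.1102]
```

View pics/pl1.png

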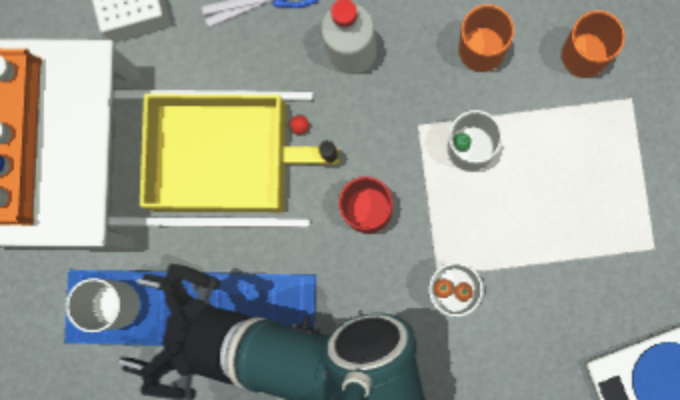

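The picture shows cup1 standing empty on the mat at (100,305). The red tomato lies beside the stem at (300,124), and the other cups haven't moved. Next is cup2.

Run:
```python
from place import *
x,y=OB['c2'][:2];Rt=rot(50,28,180);yv=Rt.apply([0,1,0]);G=np.array([x,y,.052])+.005*yv
for f in np.linspace(0,1,9):
    s=readout.read_state();Q=R.from_rotvec(s['tcp_rot']);a=np.array(s['tool_pos']);b=G-.13*yv+[0,0,.08]
    wp=np.array([.45,0,.22]);p=a+(wp-a)*2*f if f<.5 else wp+(b-wp)*(2*f-1)
    print([q.round(2).tolist() for q in ik(p,Q*R.from_rotvec((Q.inv()*Rt).as_rotvec()*f))])
Qm=Q*R.from_rotvec((Q.inv()*Rt).as_rotvec()*.5)
plan([(wp,Qm),(b,Rt)],1)
```

```text
[[-0.26, -0.01, 2.44, 1.17, 1.27, -0.82]]
[[-0.4, -0.03, 2.42, 1.12, 1.32, -0.82]]
[[-0.53, -0.02, 2.4, 1.07, 1.37, -0.81]]
[[-0.65, -0.01, 2.36, 1.04, 1.41, -0.81]]
[[-0.75, 0.02, 2.31, 1.01, 1.45, -0.8]]
[[-0.89, 0.05, 2.29, 0.96, 1.48, -0.84]]
[[-1.01, 0.1, 2.26, 0.92, 1.51, -0.88]]
[[-1.12, 0.15, 2.21, 0.89, 1.53, -0.9]]
[[-1.22, 0.22, 2.15, 0.87, 1.55, -0.92]]
[[0.016,-0.041,-0.013,-0.0,0.025,-0.047,1],[0.018,-0.04,-0.012,-0.001,0.026,-0.046,1],[0.02,-0.039,-0.011,-0.0,0.025,-0.047,1],[0.022,-0.038,-0.011,-0.0,0.025,-0.046,1],[0.024,-0.037,-0.011,-0.001,0.025,-0.047,1],[0.007,-0.034,-0.023,-0.0,0.021,-0.039,1],[0.009,-0.033,-0.024,-0.001,0.021,-0.038,1],[0.011,-0.034,-0.023,0.0,0.021,-0.039,1],[0.012,-0.032,-0.023,-0.0,0.022,-0.039,1],[0.015,-0.032,-0.022,-0.0,0.021,-0.038,1]]
[[0.016,-0.032,-0.023,-0.001,0.021,-0.039,1]]
n 11 end [ 0.3863 -0.241   0.1903]
```

Emit:
jog_arm(
  increments=[
    [0.016,-0.041,-0.013,0,0.025,-0.047,1],
    [0.018,-0.04,-0.012,0,0.026,-0.046,1],
    [0.02,-0.039,-0.011,0,0.025,-0.047,1],
    [0.022,-0.038,-0.011,0,0.025,-0.046,1],
    [0.024,-0.037,-0.011,0,0.025,-0.047,1],
    [0.007,-0.034,-0.023,0,0.021,-0.039,1],
    [0.009,-0.033,-0.024,0,0.021,-0.038,1],
    [0.011,-0.034,-0.023,0,0.021,-0.039,1],
    [0.012,-0.032,-0.023,0,0.022,-0.039,1],
    [0.015,-0.032,-0.022,0,0.021,-0.038,1],
  ],
)

```text
time: 25.92
tool_pos: [0.3882, -0.2042, 0.1781]
tcp_rot: [-0.457, 0.188, -0.635]
wrist_force: [0.8, -0.7, 0.4]
width: 0.998
```

```bash
cat > pick.py <<'E'
from place import *
import sys
x,y,a,back=map(float,sys.argv[1:5]);Rt=rot(a,28,180);yv=Rt.apply([0,1,0]);G=np.array([x,y,.052])+.005*yv
st();sm=float(sys.argv[5]);plan([(G-back*yv,Rt,sm)]+([(G,Rt,.02)] if len(sys.argv)>6 else []),1)
E
python3 pick.py .457 -.156 50 .13 .03
```

```text
t 25.925 tcp [ 0.3882 -0.2042  0.1781] rot [-0.4572  0.1877 -0.6355] F [ 0.7607 -0.6672  0.3575] w 0.9977141680678521 q [-1.1739  0.2117  2.1892  0.8668  1.5309 -0.9159]
[[0.008,0.001,-0.024,-0.001,-0.002,-0.017,1],[0.007,0.002,-0.025,-0.001,-0.003,-0.017,1],[0.007,0.002,-0.024,-0.001,-0.002,-0.017,1]]
n 3 end [ 0.3859 -0.2403  0.1108]
```

Emit:
jog_arm(
  increments=[
    [0.008,0.001,-0.024,0,-0.002,-0.017,1],
    [0.007,0.002,-0.025,0,-0.003,-0.017,1],
    [0.007,0.002,-0.024,0,-0.002,-0.017,1],
    [0,0,0,0,0,0,1],
  ],
)

```text
time: 26.42
tool_pos: [0.3833, -0.2405, 0.1023]
tcp_rot: [-0.457, 0.179, -0.685]
wrist_force: [0.5, 0.9, 0.3]
width: 1.001
```

```bash
python3 pick.py .457 -.156 50 .1 .02 1
```

```text
t 26.425 tcp [ 0.3833 -0.2405  0.1023] rot [-0.4566  0.1785 -0.6852] F [0.5166 0.9061 0.2882] w 1.000629632381916 q [-1.2276  0.3813  2.1679  0.8807  1.4381 -1.0517]
[[0.001,0.014,0.004,-0.004,-0.006,-0.001,1],[0.001,0.014,0.004,-0.004,-0.005,-0.001,1],[0.0,0.02,0.0,-0.0,-0.0,0.0,1],[0.0,0.02,0.0,-0.0,-0.0,0.0,1],[0.0,0.02,0.0,-0.0,-0.0,0.0,1],[0.0,0.02,0.0,-0.0,-0.0,0.0,1],[0.0,0.02,0.0,-0.0,-0.0,0.0,1]]
n 7 end [ 0.4599 -0.1523  0.0495]
```

Emit:
jog_arm(
  increments=[
    [0.001,0.014,0.004,-0.004,-0.006,-0.001,1],
    [0.001,0.014,0.004,-0.004,-0.005,-0.001,1],
    [0,0.02,0,0,0,0,1],
    [0,0.02,0,0,0,0,1],
    [0,0.01,0,0,0,0,1],
    [0,0,0,0,0,0,1],
  ],
)

```text
time: 27.18
tool_pos: [0.4351, -0.1787, 0.072]
tcp_rot: [-0.467, 0.169, -0.679]
wrist_force: [0.2, -0.3, -0.2]
width: 1.005
```

```bash
python3 pick.py .457 -.156 50 0 .018
```

```text
t 27.175 tcp [ 0.4351 -0.1787  0.072 ] rot [-0.4673  0.1693 -0.6791] F [ 0.2271 -0.3042 -0.1894] w 1.005450690750677 q [-1.0767  0.4001  2.2327  1.0079  1.3204 -1.0852]
[[0.001,0.014,-0.001,-0.0,0.001,-0.002,1],[0.001,0.014,-0.001,-0.001,0.0,-0.001,1],[0.0,0.014,-0.001,-0.0,0.001,-0.002,1]]
n 3 end [ 0.4595 -0.1525  0.0496]
```

Emit:
jog_arm(
  increments=[
    [0.001,0.014,-0.001,0,0.001,-0.002,1],
    [0.001,0.014,-0.001,0,0,-0.001,1],
    [0,0.014,-0.001,0,0.001,-0.002,1],
    [0,0,0,0,0,0,0.6],
    [0,0,0,0,0,0,0.6],
    [0,0,0,0,0,0,0.6],
    [0,0,0,0,0,0,0.6],
  ],
)

```text
time: 28.05
tool_pos: [0.4614, -0.1522, 0.0484]
tcp_rot: [-0.468, 0.169, -0.687]
wrist_force: [0.7, 0.4, -0.8]
width: 0.785
```

Emit:
jog_arm(
  increments=[
    [0,-0.016,0.031,0,0,0,0.6],
    [0,-0.017,0.031,0,0,0,0.6],
    [0,-0.016,0.031,0,0,0,0.6],
    [0,-0.017,0.031,0,0,0,0.6],
    [0,0,0,0,0,0,0.6],
  ],
)

```text
time: 28.68
tool_pos: [0.4603, -0.1532, 0.1911]
tcp_rot: [-0.471, 0.173, -0.688]
wrist_force: [0.3, 0.1, -1.0]
width: 0.784
```

Run:
```python
from place import *
s=st()
Rt=rot(40,5,180)
plan([([.59,.03,.22],Rt,.05),([.603,.2,.185],Rt)],.6)
print([q.round(2).tolist() for q in ik([.59,.03,.22],Rt)],[q.round(2).tolist() for q in ik([.603,.2,.185],Rt)])
```

```text
t 28.675 tcp [ 0.4603 -0.1532  0.1911] rot [-0.4707  0.1732 -0.6885] F [ 0.2965  0.0687 -1.0313] w 0.7843515453368939 q [-1.0037  0.1434  2.2346  1.0218  1.4099 -0.8372]
[[-0.004,0.037,0.026,0.081,0.01,-0.033,0.6],[-0.005,0.038,0.023,0.08,0.009,-0.032,0.6],[-0.007,0.04,0.02,0.081,0.01,-0.033,0.6],[-0.009,0.042,0.017,0.081,0.01,-0.033,0.6],[-0.009,0.042,0.013,0.08,0.009,-0.033,0.6],[-0.031,0.03,-0.006,0.0,0.0,0.0,0.6],[-0.03,0.031,-0.006,0.0,0.0,0.0,0.6],[-0.031,0.03,-0.006,0.0,0.0,0.0,0.6],[-0.03,0.031,-0.007,0.0,0.0,0.0,0.6]]
n 9 end [0.6034 0.1999 0.1846]
[[-0.57, 0.23, 2.42, 1.8, 1.35, -1.1]] [[-0.11, 0.29, 2.49, 2.27, 1.24, -1.29]]
```

Emit:
jog_arm(
  increments=[
    [-0.004,0.037,0.026,0.081,0.01,-0.033,0.6],
    [-0.005,0.038,0.023,0.08,0.009,-0.032,0.6],
    [-0.007,0.04,0.02,0.081,0.01,-0.033,0.6],
    [-0.009,0.042,0.017,0.081,0.01,-0.033,0.6],
    [-0.009,0.042,0.013,0.08,0.009,-0.033,0.6],
    [-0.031,0.03,-0.006,0,0,0,0.6],
    [-0.03,0.031,-0.006,0,0,0,0.6],
    [-0.031,0.03,-0.006,0,0,0,0.6],
    [-0.03,0.031,-0.007,0,0,0,0.6],
    [0,0,0,0,0,0,0.6],
  ],
)

```text
time: 29.92
tool_pos: [0.6056, 0.2059, 0.1672]
tcp_rot: [-0.096, 0.055, -0.886]
wrist_force: [0.4, 0.2, -1.5]
width: 0.786
```

Run:
```python
from place import *
s=st()
u=R.from_rotvec([-.468,.169,-.687]).inv().apply([0,0,1])
for r in(180,270,330): print(rot(40,3,r).apply(u))
plan([([.605,.2,.178],rot(40,4,265)),([.605,.2,.172],rot(40,2,330))],.6,amax=8.5)
print([q.round(2).tolist() for q in ik([.605,.2,.172],rot(40,2,330))])
```

```text
t 29.925 tcp [0.6056 0.2059 0.1672] rot [-0.0957  0.0547 -0.8863] F [ 0.4267  0.2472 -1.5372] w 0.7859757426890595 q [-0.0824  0.3218  2.4833  2.3196  1.2273 -1.3169]
[-0.3218 -0.2725  0.9068]
[ 0.2094 -0.9776  0.0226]
[-0.1062 -0.6636 -0.7405]
[[0.0,-0.001,0.001,0.002,0.147,0.004,0.6],[0.001,-0.0,0.001,0.002,0.148,0.004,0.6],[-0.0,-0.001,0.001,0.002,0.147,0.004,0.6],[-0.0,-0.0,0.001,0.002,0.148,0.003,0.6],[-0.001,-0.001,0.001,0.002,0.147,0.004,0.6],[-0.0,-0.0,0.001,0.002,0.147,0.004,0.6],[-0.001,-0.001,0.001,0.001,0.148,0.004,0.6],[-0.0,-0.0,0.001,0.002,0.147,0.004,0.6],[-0.001,-0.001,0.001,0.002,0.148,0.004,0.6],[-0.001,-0.0,0.001,0.002,0.147,0.003,0.6]]
[[0.001,0.0,-0.0,-0.002,0.142,0.004,0.6],[0.0,0.0,-0.0,-0.002,0.142,0.004,0.6],[0.001,0.0,-0.0,-0.002,0.141,0.004,0.6],[0.001,0.0,0.0,-0.003,0.142,0.005,0.6],[0.001,0.0,0.0,-0.002,0.142,0.004,0.6],[0.0,0.0,0.001,-0.002,0.142,0.004,0.6],[0.001,0.0,0.0,-0.002,0.142,0.004,0.6],[0.0,0.0,0.001,-0.002,0.141,0.004,0.6]]
n 18 end [0.6051 0.1997 0.172 ]
[[-0.11, 0.38, 2.47, 2.3, 1.34, 1.26]]
```

Emit:
jog_arm(
  increments=[
    [0,-0.001,0.001,0.002,0.147,0.004,0.6],
    [0.001,0,0.001,0.002,0.147,0.004,0.6],
    [0,-0.001,0.001,0.002,0.147,0.004,0.6],
    [0,0,0.001,0.002,0.147,0.003,0.6],
    [-0.001,-0.001,0.001,0.002,0.147,0.004,0.6],
    [0,0,0.001,0.002,0.147,0.004,0.6],
    [-0.001,-0.001,0.001,0.001,0.147,0.004,0.6],
    [0,0,0.001,0.002,0.147,0.004,0.6],
    [-0.001,-0.001,0.001,0.002,0.147,0.004,0.6],
    [-0.001,0,0.001,0.002,0.147,0.003,0.6],
  ],
)

```text
time: 31.18
tool_pos: [0.6034, 0.1868, 0.1648]
tcp_rot: [0.612, 1.466, -0.774]
wrist_force: [-0.1, 0.5, -0.7]
width: 0.783
```

Emit:
jog_arm(
  increments=[
    [0.001,0,0,-0.002,0.142,0.004,0.6],
    [0,0,0,-0.002,0.142,0.004,0.6],
    [0.001,0,0,-0.002,0.141,0.004,0.6],
    [0.001,0,0,-0.003,0.142,0.005,0.6],
    [0.001,0,0,-0.002,0.142,0.004,0.6],
    [0,0,0.001,-0.002,0.142,0.004,0.6],
    [0.001,0,0,-0.002,0.142,0.004,0.6],
    [0,0,0.001,-0.002,0.141,0.004,0.6],
    [0,0,0,0,0,0,0.6],
    [0,0,0,0,0,0,0.6],
  ],
)

```text
time: 32.42
tool_pos: [0.6025, 0.1716, 0.1494]
tcp_rot: [1.198, 2.494, -0.363]
wrist_force: [-0.7, 0.3, -0.7]
width: 0.786
```

Run:
```python
from place import *
from toms import toms
s=st()
for n in('top','scene'): toms(read_camera(n),n)
plan([([.605,.2,.178],rot(40,4,265)),([.605,.2,.19],rot(40,5,180))],.6,amax=10)
```

```text
t 32.425 tcp [0.6025 0.1716 0.1494] rot [ 1.1985  2.4937 -0.3627] F [-0.6983  0.3136 -0.7074] w 0.7862412733604087 q [-0.1666  0.3989  2.4887  2.2859  1.3232  1.3322]
top tom1a_mid 0.52 [np.int64(268), np.int64(152)] [0.6766 0.0615] depth [0.6745 0.0589 0.025 ] [ 54  62 218]
top tom3a_mid 0.4 [np.int64(345), np.int64(158)] [ 0.6635 -0.1506] depth [ 0.65   -0.1467  0.091 ] [189 198 193]
scene tom1a_mid 0.59 [np.int64(340), np.int64(246)] [0.6799 0.0477] depth [0.6849 0.0488 0.0209] [ 55  54 160]
scene tom2a_mid 0.53 [np.int64(387), np.int64(243)] [0.6117 0.1784] depth [0.6221 0.1789 0.0303] [ 27  58 101]
scene tom3a_mid 0.32 [np.int64(441), np.int64(208)] [0.3959 0.2948] depth [0.5099 0.3001 0.1314] [221 227 225]
[[0.001,0.002,-0.004,-0.005,-0.154,-0.002,0.6],[-0.0,0.002,-0.005,-0.005,-0.154,-0.002,0.6],[-0.001,0.002,-0.004,-0.005,-0.154,-0.001,0.6],[-0.001,0.002,-0.004,-0.005,-0.154,-0.002,0.6],[-0.002,0.003,-0.004,-0.005,-0.154,-0.002,0.6],[-0.003,0.002,-0.004,-0.005,-0.154,-0.002,0.6],[-0.003,0.002,-0.003,-0.004,-0.154,-0.002,0.6],[-0.003,0.002,-0.003,-0.005,-0.154,-0.002,0.6],[-0.001,-0.0,0.0,-0.002,-0.165,-0.001,0.6],[-0.002,-0.0,0.001,-0.001,-0.165,-0.002,0.6]]
[[-0.001,-0.0,0.0,-0.002,-0.165,-0.001,0.6],[-0.001,-0.0,0.001,-0.001,-0.164,-0.002,0.6],[-0.001,-0.0,0.001,-0.002,-0.165,-0.001,0.6],[-0.001,-0.0,0.001,-0.001,-0.165,-0.001,0.6],[-0.001,-0.001,0.001,-0.002,-0.165,-0.002,0.6],[0.0,0.0,0.001,-0.002,-0.165,-0.001,0.6],[-0.0,0.0,0.002,-0.001,-0.165,-0.001,0.6]]
n 17 end [0.605  0.1997 0.1903]
```

Emit:
jog_arm(
  increments=[
    [0.001,0.002,-0.004,-0.005,-0.154,-0.002,0.6],
    [0,0.002,-0.005,-0.005,-0.154,-0.002,0.6],
    [-0.001,0.002,-0.004,-0.005,-0.154,-0.001,0.6],
    [-0.001,0.002,-0.004,-0.005,-0.154,-0.002,0.6],
    [-0.002,0.003,-0.004,-0.005,-0.154,-0.002,0.6],
    [-0.003,0.002,-0.004,-0.005,-0.154,-0.002,0.6],
    [-0.003,0.002,-0.003,-0.004,-0.154,-0.002,0.6],
    [-0.003,0.002,-0.003,-0.005,-0.154,-0.002,0.6],
    [-0.001,0,0,-0.002,-0.165,-0.001,0.6],
    [-0.002,0,0.001,-0.001,-0.165,-0.002,0.6],
  ],
)

```text
time: 34.08
tool_pos: [0.6037, 0.2034, 0.1816]
tcp_rot: [0.413, 1.059, -0.815]
wrist_force: [-0.5, 1.1, -1.0]
width: 0.782
```

Emit:
jog_arm(
  increments=[
    [-0.001,0,0,-0.002,-0.165,-0.001,0.6],
    [-0.001,0,0.001,-0.001,-0.164,-0.002,0.6],
    [-0.001,0,0.001,-0.002,-0.165,-0.001,0.6],
    [-0.001,0,0.001,-0.001,-0.165,-0.001,0.6],
    [-0.001,0,0.001,-0.002,-0.165,-0.002,0.6],
    [0,0,0.001,-0.002,-0.165,-0.001,0.6],
    [0,0,0.002,-0.001,-0.1,0,0.6],
    [0,0,0,0,0,0,0.6],
  ],
)

```text
time: 35.08
tool_pos: [0.6026, 0.2063, 0.1916]
tcp_rot: [-0.095, 0.011, -0.862]
wrist_force: [-0.5, -0.6, -1.0]
width: 0.787
```

Run:
```python
from place import *
s=st();P,Rt=target(R.from_rotvec([-.468,.169,-.687]),[.4614,-.1522,.0484],[.457,-.1561],80,[.4225,.195],.005)
print([q.round(2) for q in ik(P,Rt)],P)
plan([([.5,.15,.2],Rt),(P+[0,0,.09],Rt)],.6)
```

```text
t 35.075 tcp [0.6026 0.2063 0.1916] rot [-0.0951  0.0113 -0.8619] F [-0.4809 -0.5864 -0.9818] w 0.7867450308573817 q [-0.0985  0.2682  2.4844  2.2708  1.2204 -1.304 ]
[array([-0.3 ,  0.34,  2.41,  1.26,  1.17, -1.15])] [0.4243 0.2006 0.0534]
[[-0.005,-0.023,-0.0,-0.075,-0.034,0.134,0.6],[-0.008,-0.022,-0.002,-0.074,-0.035,0.134,0.6],[-0.01,-0.021,-0.003,-0.075,-0.034,0.134,0.6],[-0.014,-0.018,-0.004,-0.074,-0.035,0.135,0.6],[-0.016,-0.017,-0.005,-0.075,-0.034,0.134,0.6],[-0.028,0.02,-0.011,0.0,0.0,-0.0,0.6],[-0.028,0.019,-0.011,0.0,0.0,-0.0,0.6],[-0.027,0.02,-0.01,0.0,0.0,-0.0,0.6]]
n 8 end [0.4247 0.2007 0.1437]
```

Emit:
jog_arm(
  increments=[
    [-0.005,-0.023,0,-0.075,-0.034,0.134,0.6],
    [-0.008,-0.022,-0.002,-0.074,-0.035,0.134,0.6],
    [-0.01,-0.021,-0.003,-0.075,-0.034,0.134,0.6],
    [-0.014,-0.018,-0.004,-0.074,-0.035,0.135,0.6],
    [-0.016,-0.017,-0.005,-0.075,-0.034,0.134,0.6],
    [-0.028,0.02,-0.011,0,0,0,0.6],
    [-0.028,0.019,-0.011,0,0,0,0.6],
    [-0.027,0.02,-0.01,0,0,0,0.6],
    [0,0,0,0,0,0,0.6],
  ],
)

```text
time: 36.2
tool_pos: [0.4176, 0.2001, 0.1433]
tcp_rot: [-0.491, 0.058, -0.155]
wrist_force: [0.9, 0.5, -0.9]
width: 0.788
```

Run:
```python
from place import *
s=st();P,Rt=target(R.from_rotvec([-.468,.169,-.687]),[.4614,-.1522,.0484],[.457,-.1561],80,[.4225,.195],.005)
plan([(P+[0,0,.02],Rt,.02)],.6)
```

```text
t 36.2 tcp [0.4176 0.2001 0.1433] rot [-0.491   0.0585 -0.1553] F [ 0.9438  0.4734 -0.8792] w 0.7879674553462984 q [-0.3026  0.1023  2.4136  1.1558  1.2585 -0.8954]
[[0.002,0.009,-0.015,0.002,-0.003,-0.005,0.6],[0.002,0.008,-0.015,0.001,-0.004,-0.004,0.6],[0.002,0.009,-0.016,0.002,-0.003,-0.005,0.6],[0.001,0.008,-0.015,0.001,-0.003,-0.005,0.6]]
n 4 end [0.424  0.2003 0.0734]
```

Emit:
jog_arm(
  increments=[
    [0.002,0.009,-0.015,0.002,-0.003,-0.005,0.6],
    [0.002,0.008,-0.015,0.001,-0.004,-0.004,0.6],
    [0.002,0.009,-0.016,0.002,-0.003,-0.005,0.6],
    [0.001,0.008,-0.015,0.001,-0.003,-0.005,0.6],
    [0,0,0,0,0,0,0.6],
  ],
)

```text
time: 36.83
tool_pos: [0.4306, 0.1984, 0.0745]
tcp_rot: [-0.486, 0.039, -0.177]
wrist_force: [0.6, 1.1, -0.9]
width: 0.783
```

Run:
```python
from place import *
s=st();P,Rt=target(R.from_rotvec([-.468,.169,-.687]),[.4614,-.1522,.0484],[.457,-.1561],80,[.4225,.195],.005)
plan([(P,Rt,.012)],.6)
```

```text
t 36.825 tcp [0.4306 0.1984 0.0745] rot [-0.486   0.0389 -0.1771] F [ 0.6179  1.129  -0.9462] w 0.7828861611028775 q [-0.3024  0.2884  2.4095  1.2447  1.1842 -1.0983]
[[-0.003,0.005,-0.009,-0.0,-0.0,0.003,0.6],[-0.004,0.006,-0.009,-0.001,-0.0,0.004,0.6]]
n 2 end [0.4241 0.2009 0.0535]
```

Emit:
jog_arm(
  increments=[
    [-0.003,0.005,-0.009,0,0,0.003,0.6],
    [-0.004,0.005,-0.008,0,0,0.003,0.6],
    [0,0,0,0,0,0,0.6],
  ],
)

```text
time: 37.2
tool_pos: [0.4255, 0.2001, 0.0551]
tcp_rot: [-0.486, 0.038, -0.172]
wrist_force: [-0.9, 0.4, 0.9]
width: 0.786
```

Emit:
jog_arm(
  increments=[
    [0,0.001,-0.002,0,0,0,0.6],
    [0,0,0,0,0,0,0.85],
    [0,0,0,0,0,0,1],
    [0,0,0,0,0,0,1],
    [0,0,0,0,0,0,1],
    [0,-0.025,0,0,0,0,1],
    [0,-0.03,0,0,0,0,1],
    [0,-0.04,0,0,0,0,1],
    [0,-0.04,0.02,0,0,0,1],
    [0,0,0.05,0,0,0,1],
  ],
)

```text
time: 38.45
tool_pos: [0.409, 0.1115, 0.18]
tcp_rot: [-0.484, 0.044, -0.172]
wrist_force: [0.9, -0.0, 0.3]
width: 1.005
```

Run:
```python
from place import *
import m
from toms import toms
s=st();c=read_camera('top');m.cups(c);toms(c)
cv2.imwrite('pics/pl2.png',cv2.resize(c['img'][90:290,120:460],None,fx=2,fy=2))
x,y=.651,-.177;Rt=rot(20,28,180);yv=Rt.apply([0,1,0]);G=np.array([x,y,.052])+.005*yv
print(clear(G,20,28,('c1','c2','c3')))
a=np.array(s['tool_pos']);Q=R.from_rotvec(s['tcp_rot']);b=G-.13*yv+[0,0,.1];wp=np.array([.5,-.05,.24]);Qm=Q*R.from_rotvec((Q.inv()*Rt).as_rotvec()*.6)
for p,r in((wp,Qm),(b,Rt),(G,Rt)): print([q.round(2).tolist() for q in ik(p,r)])
plan([(wp,Qm),(b,Rt)],1)
```

```text
t 38.45 tcp [0.409  0.1115 0.18  ] rot [-0.4837  0.0441 -0.1724] F [ 0.9275 -0.0456  0.3313] w 1.004827536421835 q [-0.5268  0.0542  2.3696  0.9977  1.4193 -0.8944]
cup1_mid 0.61 [169. 237.] net [0.4375 0.3084] circ [0.4255 0.2974] r 0.0324 n 202 ztop 0.091 bgr [158. 148. 135.]
cup1_mid 0.57 [211. 241.] net [0.4312 0.1984] circ [0.4254 0.1932] r 0.0321 n 170 ztop 0.092 bgr [168. 166. 158.]
cup2_mid 0.57 [210. 242.] net [0.4285 0.1998] circ [0.4254 0.1932] r 0.0321 n 170 ztop 0.092 bgr [167. 168. 161.]
cup3_mid 0.9 [304. 191.] net [ 0.5694 -0.0422] circ [ 0.563  -0.0397] r 0.0322 n 119 ztop 0.089 bgr [ 62.  66. 167.]
cup3_mid 0.83 [361. 111.] net [ 0.7877 -0.1891] circ [ 0.7906 -0.1909] r 0.0322 n 163 ztop 0.087 bgr [ 56.  92. 154.]
cup3_mid 0.77 [417. 110.] net [ 0.7942 -0.3381] circ [ 0.7859 -0.3332] r 0.0323 n 163 ztop 0.087 bgr [ 53.  88. 151.]
cup3_mid 0.69 [356. 161.] net [ 0.6517 -0.1785] circ [ 0.6511 -0.1774] r 0.0321 n 134 ztop 0.089 bgr [163. 174. 164.]
 tom1a_mid 0.52 [np.int64(269), np.int64(150)] [0.6808 0.0581] depth [0.6797 0.0562 0.0269] [ 55  64 215]
 tom2a_mid 0.46 [np.int64(223), np.int64(174)] [0.6144 0.1804] depth [0.6128 0.1804 0.018 ] [ 44  84 142]
 tom3a_mid 0.48 [np.int64(350), np.int64(155)] [ 0.6729 -0.1621] depth [ 0.6747 -0.164   0.0067] [157 167 162]
 tom3a_mid 0.33 [np.int64(250), np.int64(179)] [0.6018 0.1058] depth [0.5994 0.1045 0.0277] [ 59 122 217]
(np.float64(0.033035568877559485), 'o1')
[[-0.79, -0.1, 2.37, 1.19, 1.26, -0.63]]
[[-0.92, 0.02, 2.32, 1.39, 1.03, -0.65]]
[[-0.68, 0.44, 2.24, 1.83, 0.9, -1.06]]
[[0.03,-0.04,-0.003,-0.0,0.073,-0.14,1],[0.035,-0.035,-0.001,-0.001,0.074,-0.141,1],[0.04,-0.029,0.002,-0.0,0.073,-0.14,1],[0.043,-0.024,0.005,-0.001,0.074,-0.14,1],[0.038,-0.014,-0.016,-0.0,0.049,-0.092,1],[0.04,-0.011,-0.014,-0.0,0.049,-0.093,1],[0.041,-0.007,-0.012,-0.001,0.048,-0.092,1],[0.042,-0.004,-0.01,0.0,0.049,-0.093,1]]
n 8 end [ 0.5467 -0.2146  0.2108]
```

View pics/pl2.png

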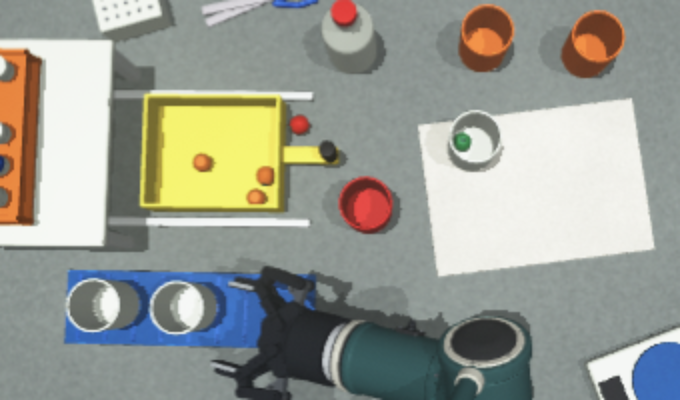

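The picture shows three orange tomatoes in the tray and two empty cups on the mat. Cup3 still holds its green tomato at (462,141). On to cup3.

Emit:
jog_arm(
  increments=[
    [0.03,-0.04,-0.003,0,0.073,-0.14,1],
    [0.035,-0.035,-0.001,0,0.074,-0.141,1],
    [0.04,-0.029,0.002,0,0.073,-0.14,1],
    [0.043,-0.024,0.005,0,0.074,-0.14,1],
    [0.038,-0.014,-0.016,0,0.049,-0.092,1],
    [0.04,-0.011,-0.014,0,0.049,-0.093,1],
    [0.041,-0.007,-0.012,0,0.048,-0.092,1],
    [0.042,-0.004,-0.01,0,0.049,-0.093,1],
    [0,0,0,0,0,0,1],
  ],
)

```text
time: 39.92
tool_pos: [0.5408, -0.2229, 0.1927]
tcp_rot: [-0.417, 0.338, -1.219]
wrist_force: [-0.3, 0.4, -0.1]
width: 1.002
```

```bash
python3 pick.py .651 -.1774 20 .12 .025
```

```text
t 39.925 tcp [ 0.5408 -0.2229  0.1927] rot [-0.4172  0.3384 -1.2191] F [-0.2914  0.4163 -0.136 ] w 1.0020215774275556 q [-0.9379  0.0435  2.3342  1.3984  1.015  -0.6479]
[[-0.001,0.014,-0.017,0.003,-0.01,0.004,1],[-0.001,0.015,-0.017,0.004,-0.01,0.004,1],[-0.001,0.014,-0.017,0.003,-0.01,0.003,1],[-0.001,0.014,-0.017,0.004,-0.01,0.004,1]]
n 4 end [ 0.5557 -0.212   0.1058]
```

Emit:
jog_arm(
  increments=[
    [-0.001,0.014,-0.017,0.003,-0.01,0.004,1],
    [-0.001,0.015,-0.017,0.004,-0.01,0.004,1],
    [-0.001,0.014,-0.017,0.003,-0.01,0.003,1],
    [-0.001,0.014,-0.017,0.004,-0.01,0.004,1],
    [0,0,0,0,0,0,1],
  ],
)

```text
time: 40.55
tool_pos: [0.5535, -0.2052, 0.0985]
tcp_rot: [-0.423, 0.305, -1.183]
wrist_force: [-0.3, 0.3, 0.2]
width: 0.998
```

```bash
python3 pick.py .651 -.1774 20 .06 .02
```

```text
t 40.55 tcp [ 0.5535 -0.2052  0.0985] rot [-0.4225  0.305  -1.1835] F [-0.3267  0.3486  0.2001] w 0.9978087216518933 q [-0.8989  0.2635  2.3527  1.5645  0.9989 -0.955 ]
[[0.003,0.019,0.002,0.001,-0.001,-0.005,1],[0.002,0.018,0.002,0.0,-0.002,-0.004,1],[0.003,0.019,0.003,0.001,-0.001,-0.005,1]]
n 3 end [ 0.6057 -0.1942  0.0782]
```

Emit:
jog_arm(
  increments=[
    [0.003,0.019,0.002,0.001,-0.001,-0.005,1],
    [0.002,0.018,0.002,0,-0.002,-0.004,1],
    [0.002,0.015,0.002,0,-0.001,-0.004,1],
    [0,0,0,0,0,0,1],
  ],
)

```text
time: 41.05
tool_pos: [0.603, -0.1929, 0.0803]
tcp_rot: [-0.424, 0.298, -1.193]
wrist_force: [0.5, 0.1, 0.0]
width: 1.002
```

```bash
python3 pick.py .651 -.1774 20 0 .018
```

```text
t 41.05 tcp [ 0.603  -0.1929  0.0803] rot [-0.4237  0.2983 -1.1927] F [0.5182 0.0947 0.0191] w 1.0016986565320551 q [-0.7914  0.3386  2.3053  1.6914  0.945  -1.0024]
[[0.001,0.016,-0.0,-0.0,-0.0,-0.001,1],[0.0,0.015,-0.001,-0.001,-0.0,-0.001,1],[0.001,0.016,-0.0,-0.0,-0.0,-0.001,1],[-0.0,0.016,-0.0,-0.0,-0.0,-0.001,1]]
n 4 end [ 0.6555 -0.1758  0.0499]
```

Emit:
jog_arm(
  increments=[
    [0.001,0.016,0,0,0,-0.001,1],
    [0,0.015,-0.001,0,0,-0.001,1],
    [0.001,0.016,0,0,0,-0.001,1],
    [0,0.014,0,0,0,0,1],
    [0,0,0,0,0,0,0.6],
    [0,0,0,0,0,0,0.6],
    [0,0,0,0,0,0,0.6],
    [0,0,0,0,0,0,0.6],
  ],
)

```text
time: 42.05
tool_pos: [0.6573, -0.1756, 0.0497]
tcp_rot: [-0.424, 0.297, -1.196]
wrist_force: [-0.2, 0.1, -1.2]
width: 0.779
```

Emit:
jog_arm(
  increments=[
    [0,-0.016,0.031,0,0,0,0.6],
    [0,-0.017,0.031,0,0,0,0.6],
    [0,-0.016,0.031,0,0,0,0.6],
    [0,-0.017,0.031,0,0,0,0.6],
    [0,0,0,0,0,0,0.6],
  ],
)

```text
time: 42.68
tool_pos: [0.6543, -0.1762, 0.191]
tcp_rot: [-0.427, 0.304, -1.198]
wrist_force: [-0.1, 0.1, -0.9]
width: 0.773
```

Run:
```python
from place import *
s=st()
Rt=rot(40,5,180)
plan([([.6,.0,.22],Rt,.05),([.607,.2,.188],Rt)],.6)
```

```text
t 42.675 tcp [ 0.6543 -0.1762  0.191 ] rot [-0.4268  0.304  -1.1978] F [-0.0998  0.0882 -0.9141] w 0.7728059460698553 q [-0.6848  0.1497  2.2267  1.5686  0.8581 -0.6627]
[[-0.046,-0.001,0.007,0.1,-0.026,0.085,0.6],[-0.046,0.003,0.009,0.1,-0.026,0.084,0.6],[-0.045,0.008,0.009,0.1,-0.026,0.085,0.6],[-0.044,0.012,0.009,0.1,-0.026,0.085,0.6],[-0.03,0.027,-0.004,0.0,-0.0,-0.0,0.6],[-0.029,0.028,-0.004,0.0,-0.0,-0.0,0.6],[-0.03,0.027,-0.004,0.0,-0.0,-0.0,0.6],[-0.03,0.027,-0.004,0.0,-0.0,-0.0,0.6],[-0.03,0.028,-0.004,0.0,-0.0,-0.0,0.6]]
n 9 end [0.6071 0.2005 0.1883]
```

Emit:
jog_arm(
  increments=[
    [-0.046,-0.001,0.007,0.1,-0.026,0.085,0.6],
    [-0.046,0.003,0.009,0.1,-0.026,0.084,0.6],
    [-0.045,0.008,0.009,0.1,-0.026,0.085,0.6],
    [-0.044,0.012,0.009,0.1,-0.026,0.085,0.6],
    [-0.03,0.027,-0.004,0,0,0,0.6],
    [-0.029,0.028,-0.004,0,0,0,0.6],
    [-0.03,0.027,-0.004,0,0,0,0.6],
    [-0.03,0.027,-0.004,0,0,0,0.6],
    [-0.03,0.028,-0.004,0,0,0,0.6],
    [0,0,0,0,0,0,0.6],
  ],
)

```text
time: 43.92
tool_pos: [0.5974, 0.2088, 0.1731]
tcp_rot: [-0.088, 0.05, -0.872]
wrist_force: [0.6, -0.8, -0.7]
width: 0.777
```

Run:
```python
from place import *
s=st()
plan([([.607,.2,.178],rot(40,4,265)),([.607,.2,.176],rot(40,2,330))],.6,amax=8.5)
```

```text
t 43.925 tcp [0.5974 0.2088 0.1731] rot [-0.0884  0.05   -0.8717] F [ 0.6067 -0.839  -0.6986] w 0.7769496874637531 q [-0.0866  0.3065  2.4945  2.3014  1.2373 -1.3104]
[[0.001,0.0,0.001,0.002,0.148,0.002,0.6],[0.002,0.0,0.0,0.003,0.147,0.002,0.6],[0.001,0.0,0.001,0.002,0.148,0.002,0.6],[0.001,0.0,0.001,0.002,0.147,0.002,0.6],[0.0,0.001,0.001,0.003,0.148,0.002,0.6],[0.001,-0.0,0.001,0.002,0.147,0.002,0.6],[0.0,-0.0,0.002,0.002,0.148,0.002,0.6],[0.001,-0.0,0.001,0.002,0.148,0.002,0.6],[-0.0,0.0,0.001,0.003,0.147,0.002,0.6],[-0.001,0.0,0.002,0.002,0.148,0.002,0.6]]
[[0.0,0.0,-0.0,-0.002,0.142,0.004,0.6],[0.001,0.0,-0.0,-0.002,0.142,0.004,0.6],[-0.0,0.0,-0.0,-0.003,0.141,0.004,0.6],[0.0,0.0,0.0,-0.002,0.142,0.005,0.6],[0.0,0.0,0.0,-0.002,0.142,0.004,0.6],[0.001,0.0,0.0,-0.002,0.142,0.004,0.6],[-0.0,0.0,0.001,-0.002,0.141,0.004,0.6],[0.0,0.0,-0.0,-0.002,0.142,0.004,0.6]]
n 18 end [0.6069 0.1996 0.1759]
```

Emit:
jog_arm(
  increments=[
    [0.001,0,0.001,0.002,0.148,0.002,0.6],
    [0.002,0,0,0.003,0.147,0.002,0.6],
    [0.001,0,0.001,0.002,0.148,0.002,0.6],
    [0.001,0,0.001,0.002,0.147,0.002,0.6],
    [0,0.001,0.001,0.003,0.148,0.002,0.6],
    [0.001,0,0.001,0.002,0.147,0.002,0.6],
    [0,0,0.002,0.002,0.148,0.002,0.6],
    [0.001,0,0.001,0.002,0.148,0.002,0.6],
    [0,0,0.001,0.003,0.147,0.002,0.6],
    [-0.001,0,0.002,0.002,0.148,0.002,0.6],
  ],
)

```text
time: 45.18
tool_pos: [0.605, 0.1868, 0.166]
tcp_rot: [0.619, 1.468, -0.772]
wrist_force: [0.9, 0.3, 0.0]
width: 0.776
```

Emit:
jog_arm(
  increments=[
    [0,0,0,-0.002,0.142,0.004,0.6],
    [0.001,0,0,-0.002,0.142,0.004,0.6],
    [0,0,0,-0.003,0.141,0.004,0.6],
    [0,0,0,-0.002,0.142,0.005,0.6],
    [0,0,0,-0.002,0.142,0.004,0.6],
    [0.001,0,0,-0.002,0.142,0.004,0.6],
    [0,0,0.001,-0.002,0.141,0.004,0.6],
    [0,0,0,-0.002,0.142,0.004,0.6],
    [0,0,0,0,0,0,0.6],
    [0,0,0,0,0,0,0.6],
  ],
)

```text
time: 46.42
tool_pos: [0.6044, 0.1717, 0.154]
tcp_rot: [1.207, 2.493, -0.353]
wrist_force: [-0.7, -0.1, -0.1]
width: 0.771
```

Run:
```python
from place import *
from toms import toms
s=st()
for n in('top','scene'): toms(read_camera(n),n)
plan([([.605,.2,.178],rot(40,4,265)),([.605,.2,.19],rot(40,5,180))],.6,amax=10)
```

```text
t 46.425 tcp [0.6044 0.1717 0.154 ] rot [ 1.2074  2.4926 -0.3535] F [-0.7188 -0.0541 -0.1147] w 0.770659270084829 q [-0.1627  0.3918  2.4883  2.2944  1.3228  1.3407]
top tom1a_mid 0.58 [np.int64(171), np.int64(238)] [0.4351 0.3131] depth [0.4359 0.3168 0.0088] [213 221 215]
top tom1a_mid 0.49 [np.int64(270), np.int64(152)] [0.6751 0.0552] depth [0.6756 0.0541 0.0202] [ 55  61 214]
top tom3a_mid 0.61 [np.int64(250), np.int64(146)] [0.6917 0.1101] depth [0.6905 0.1089 0.0227] [ 89 206 196]
scene tom1a_mid 0.41 [np.int64(342), np.int64(244)] [0.672  0.0511] depth [0.6778 0.0525 0.0244] [ 42  45 187]
scene tom2a_mid 0.41 [np.int64(388), np.int64(246)] [0.6215 0.1823] depth [0.6281 0.1846 0.0254] [ 36  66 111]
[[0.001,0.002,-0.004,-0.005,-0.155,-0.003,0.6],[0.001,0.002,-0.004,-0.005,-0.154,-0.003,0.6],[-0.0,0.002,-0.004,-0.005,-0.155,-0.003,0.6],[-0.001,0.002,-0.004,-0.005,-0.154,-0.002,0.6],[-0.001,0.002,-0.004,-0.005,-0.155,-0.003,0.6],[-0.002,0.002,-0.003,-0.005,-0.155,-0.003,0.6],[-0.003,0.002,-0.003,-0.005,-0.154,-0.003,0.6],[-0.003,0.002,-0.003,-0.005,-0.155,-0.003,0.6],[-0.001,-0.0,0.0,-0.002,-0.165,-0.001,0.6],[-0.002,-0.0,0.0,-0.001,-0.165,-0.002,0.6]]
[[-0.001,-0.0,0.001,-0.002,-0.164,-0.001,0.6],[-0.001,-0.0,0.001,-0.001,-0.165,-0.002,0.6],[-0.001,-0.001,0.0,-0.002,-0.165,-0.001,0.6],[-0.001,0.0,0.001,-0.001,-0.165,-0.002,0.6],[-0.0,0.0,0.001,-0.002,-0.165,-0.001,0.6],[-0.0,0.0,0.002,-0.002,-0.164,-0.001,0.6],[-0.001,0.0,0.001,-0.001,-0.165,-0.002,0.6]]
n 17 end [0.6049 0.2002 0.1901]
```

Green is in the tray at about (0.691, 0.110). Next I unroll and place cup3 at mat y = 0.09.

Emit:
jog_arm(
  increments=[
    [0.001,0.002,-0.004,-0.005,-0.155,-0.003,0.6],
    [0.001,0.002,-0.004,-0.005,-0.154,-0.003,0.6],
    [0,0.002,-0.004,-0.005,-0.155,-0.003,0.6],
    [-0.001,0.002,-0.004,-0.005,-0.154,-0.002,0.6],
    [-0.001,0.002,-0.004,-0.005,-0.155,-0.003,0.6],
    [-0.002,0.002,-0.003,-0.005,-0.155,-0.003,0.6],
    [-0.003,0.002,-0.003,-0.005,-0.154,-0.003,0.6],
    [-0.003,0.002,-0.003,-0.005,-0.155,-0.003,0.6],
    [-0.001,0,0,-0.002,-0.165,-0.001,0.6],
    [-0.002,0,0,-0.001,-0.165,-0.002,0.6],
  ],
)

```text
time: 48.08
tool_pos: [0.6037, 0.2038, 0.182]
tcp_rot: [0.413, 1.058, -0.815]
wrist_force: [1.1, 0.9, -0.8]
width: 0.775
```

Emit:
jog_arm(
  increments=[
    [-0.001,0,0.001,-0.002,-0.164,-0.001,0.6],
    [-0.001,0,0.001,-0.001,-0.165,-0.002,0.6],
    [-0.001,0,0,-0.002,-0.165,-0.001,0.6],
    [-0.001,0,0.001,-0.001,-0.165,-0.002,0.6],
    [0,0,0.001,-0.002,-0.165,-0.001,0.6],
    [0,0,0.002,-0.002,-0.164,-0.001,0.6],
    [0,0,0.001,0,-0.1,0,0.6],
    [0,0,0,0,0,0,0.6],
  ],
)

```text
time: 49.08
tool_pos: [0.6035, 0.2056, 0.1915]
tcp_rot: [-0.094, 0.01, -0.862]
wrist_force: [-0.2, 0.2, -1.0]
width: 0.774
```

```bash
cat > pl3.py <<'E'
from place import *
import sys
dz=float(sys.argv[1]);sm=float(sys.argv[2])
s=st();P,Rt=target(R.from_rotvec([-.424,.297,-1.196]),[.6573,-.1756,.0497],[.6511,-.1774],80,[.4225,.088],.005)
plan(([([.5,.06,.21],Rt)] if dz>.05 else [])+[(P+[0,0,dz],Rt,sm)],.6);print(P)
E
python3 pl3.py .09 .05
```

```text
t 49.075 tcp [0.6035 0.2056 0.1915] rot [-0.0938  0.0104 -0.8621] F [-0.2238  0.2344 -0.9905] w 0.7742768284530562 q [-0.1003  0.2711  2.4826  2.2699  1.223  -1.3049]
[[0.009,-0.035,0.0,-0.075,-0.034,0.134,0.6],[0.004,-0.035,-0.002,-0.075,-0.033,0.134,0.6],[-0.001,-0.036,-0.005,-0.074,-0.034,0.134,0.6],[-0.006,-0.035,-0.008,-0.075,-0.034,0.135,0.6],[-0.011,-0.032,-0.01,-0.075,-0.034,0.134,0.6],[-0.027,0.016,-0.016,0.0,0.0,-0.0,0.6],[-0.027,0.016,-0.016,0.0,0.0,-0.0,0.6],[-0.027,0.016,-0.016,0.0,0.0,-0.0,0.6]]
n 8 end [0.4236 0.0939 0.1446]
[0.424  0.0943 0.0547]
```

Emit:
jog_arm(
  increments=[
    [0.009,-0.035,0,-0.075,-0.034,0.134,0.6],
    [0.004,-0.035,-0.002,-0.075,-0.033,0.134,0.6],
    [-0.001,-0.036,-0.005,-0.074,-0.034,0.134,0.6],
    [-0.006,-0.035,-0.008,-0.075,-0.034,0.135,0.6],
    [-0.011,-0.032,-0.01,-0.075,-0.034,0.134,0.6],
    [-0.027,0.016,-0.016,0,0,0,0.6],
    [-0.027,0.016,-0.016,0,0,0,0.6],
    [-0.027,0.016,-0.016,0,0,0,0.6],
    [0,0,0,0,0,0,0.6],
  ],
)

```text
time: 50.2
tool_pos: [0.4231, 0.1064, 0.1417]
tcp_rot: [-0.467, 0.052, -0.19]
wrist_force: [1.0, -0.3, -0.2]
width: 0.773
```

```bash
python3 pl3.py .02 .02
```

```text
t 50.2 tcp [0.4231 0.1064 0.1417] rot [-0.4665  0.0524 -0.1904] F [ 1.016  -0.2881 -0.2499] w 0.7727184339336527 q [-0.5301  0.1681  2.3612  1.0333  1.3698 -0.9769]
[[0.001,0.005,-0.016,-0.004,-0.004,0.004,0.6],[0.001,0.005,-0.017,-0.005,-0.004,0.004,0.6],[0.001,0.005,-0.016,-0.004,-0.004,0.004,0.6],[0.0,0.005,-0.016,-0.005,-0.003,0.004,0.6]]
n 4 end [0.4236 0.0942 0.0747]
[0.424  0.0943 0.0547]
```

Emit:
jog_arm(
  increments=[
    [0.001,0.005,-0.016,-0.004,-0.004,0.004,0.6],
    [0.001,0.005,-0.017,-0.005,-0.004,0.004,0.6],
    [0.001,0.005,-0.016,-0.004,-0.004,0.004,0.6],
    [0,0.005,-0.016,-0.005,-0.003,0.004,0.6],
    [0,0,0,0,0,0,0.6],
  ],
)

```text
time: 50.82
tool_pos: [0.4312, 0.0906, 0.0766]
tcp_rot: [-0.487, 0.04, -0.177]
wrist_force: [-0.6, 0.5, -0.6]
width: 0.779
```

```bash
python3 pl3.py .002 .012
```

```text
t 50.825 tcp [0.4312 0.0906 0.0766] rot [-0.4872  0.0402 -0.1768] F [-0.5837  0.4517 -0.6095] w 0.7785241806219415 q [-0.5435  0.3309  2.3306  1.0317  1.2958 -1.1097]
[[-0.004,0.006,-0.008,0.001,0.001,0.003,0.6],[-0.004,0.005,-0.008,0.001,0.0,0.003,0.6]]
n 2 end [0.4237 0.0942 0.0573]
[0.424  0.0943 0.0547]
```

Emit:
jog_arm(
  increments=[
    [-0.004,0.006,-0.008,0.001,0.001,0.003,0.6],
    [-0.004,0.005,-0.008,0.001,0,0.003,0.6],
    [0,0,0,0,0,0,0.6],
  ],
)

```text
time: 51.2
tool_pos: [0.4249, 0.0938, 0.0576]
tcp_rot: [-0.485, 0.041, -0.172]
wrist_force: [-0.1, -0.4, -0.8]
width: 0.772
```

Emit:
jog_arm(
  increments=[
    [0,0.001,-0.002,0,0,0,0.6],
    [0,0,0,0,0,0,0.85],
    [0,0,0,0,0,0,1],
    [0,0,0,0,0,0,1],
    [0,0,0,0,0,0,1],
    [0,-0.025,0,0,0,0,1],
    [0,-0.03,0,0,0,0,1],
    [0,-0.04,0,0,0,0,1],
    [0,-0.04,0.02,0,0,0,1],
    [0,0,0.05,0,0,0,1],
  ],
)

```text
time: 52.45
tool_pos: [0.4085, 0.0056, 0.1825]
tcp_rot: [-0.482, 0.046, -0.172]
wrist_force: [1.0, -0.8, 0.5]
width: 1.0
```

Run:
```python
from place import *
import m
from toms import toms
s=st();c=read_camera('top');m.cups(c);toms(c)
cv2.imwrite('pics/pl3.png',cv2.resize(c['img'][90:290,120:460],None,fx=2,fy=2))
msk=np.zeros((400,640),bool);msk[150:176,260:300]=1;msk&=(c['img'].max(2)<70)
p=cloud(c,msk);q=p[(p[:,2]>.072)];print('post',len(q),q.mean(0) if len(q) else 0)
hsv=cv2.cvtColor(c['img'],cv2.COLOR_BGR2HSV);msk=((hsv[...,0]<6)|(hsv[...,0]>174))&(hsv[...,1]>150)&(hsv[...,2]>100)
msk[:135]=0;msk[175:]=0;msk[:,:255]=0;msk[:,290:]=0;p=cloud(c,msk);print('redtom',len(p),p.mean(0),p.min(0),p.max(0))
for r in(0,180): print(r,[q.round(2).tolist() for q in ik([.635,.013,.06],rot(0.7,90,r))])
Q=R.from_rotvec(s['tcp_rot'])
for r in(0,180): print((Q.inv()*rot(.7,90,r)).as_rotvec())
```

```text
t 52.45 tcp [0.4085 0.0056 0.1825] rot [-0.4818  0.0463 -0.1718] F [ 0.9554 -0.7794  0.4996] w 1.000395489463061 q [-0.7285  0.1514  2.2535  0.8529  1.5397 -0.9582]
cup1_mid 0.77 [173. 238.] net [0.4372 0.2993] circ [0.4255 0.2974] r 0.0324 n 203 ztop 0.091 bgr [154. 147. 136.]
cup2_mid 0.77 [214. 241.] net [0.4303 0.1899] circ [0.4253 0.1932] r 0.0322 n 171 ztop 0.091 bgr [166. 164. 156.]
cup3_mid 0.95 [362. 111.] net [ 0.7883 -0.1923] circ [ 0.7907 -0.1909] r 0.0322 n 161 ztop 0.088 bgr [ 54.  91. 154.]
cup3_mid 0.76 [250. 244.] net [0.4249 0.0954] circ [0.4245 0.0884] r 0.0321 n 148 ztop 0.092 bgr [183. 183. 177.]
cup3_mid 0.72 [416. 112.] net [ 0.7887 -0.3363] circ [ 0.7859 -0.3331] r 0.0323 n 164 ztop 0.088 bgr [ 52.  87. 149.]
cup3_mid 0.61 [304. 191.] net [ 0.5692 -0.0438] circ [ 0.5629 -0.0398] r 0.0321 n 121 ztop 0.089 bgr [ 63.  67. 167.]
 tom1a_mid 0.62 [np.int64(269), np.int64(152)] [0.6767 0.0582] depth [0.6741 0.0559 0.0275] [ 57  67 220]
 tom2a_mid 0.68 [np.int64(252), np.int64(146)] [0.6909 0.1054] depth [0.6895 0.1025 0.0282] [ 77 157 110]
 tom2a_mid 0.55 [np.int64(225), np.int64(174)] [0.6132 0.1762] depth [0.6155 0.1791 0.0003] [ 57 138 157]
 tom3a_mid 0.58 [np.int64(249), np.int64(146)] [0.6914 0.112 ] depth [0.6951 0.1155 0.0009] [114 244 246]
post 36 [0.6332 0.0104 0.0797]
redtom 64 [0.6756 0.0563 0.0215] [0.6656 0.046  0.0121] [0.6867 0.0681 0.0275]
0 [[-0.02, 0.36, 1.85, -0.0, 0.93, -1.6]]
180 [[-0.02, 0.36, 1.85, 0.0, 0.93, 1.54]]
[-0.7853 -1.5656  0.943 ]
[-0.8995  1.2328 -0.749 ]
```

View pics/pl3.png

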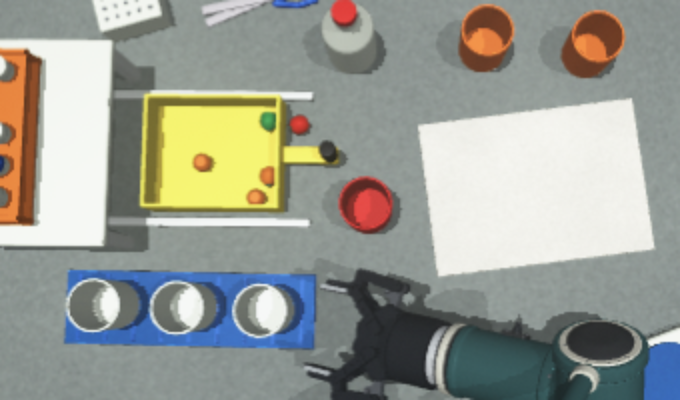

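The picture shows all three cups empty on the mat at (95,305), (180,308) and (263,310). Three orange tomatoes and one green are in the tray, and the red one is at (300,124), about (0.677, 0.057) in the world. There's just room for narrowly opened jaws between stem and curb, so I'll pick it straight down with the jaws along x.

Run:
```python
from place import *
s=st();Q=R.from_rotvec(s['tcp_rot'])
for r in(90,-90): print(r,[q.round(2).tolist() for q in ik([.677,.057,.1],rot(0,90,r))],(Q.inv()*rot(0,90,r)).as_rotvec())
Rt=rot(0,90,90)
b=np.array([.677,.057,.14])
plan([([.55,.02,.25],Q*R.from_rotvec((Q.inv()*Rt).as_rotvec()*.6)),(b,Rt)],.4)
```

```text
t 52.8 tcp [0.4067 0.0085 0.1805] rot [-0.4803  0.0471 -0.1667] F [-0.7738 -0.4383  0.1981] w 0.9978668115338801 q [-0.7247  0.1532  2.2577  0.8524  1.5378 -0.9612]
90 [[0.05, 0.39, 1.72, -0.0, 1.03, 0.05]] [-1.0865 -0.1573  0.088 ]
-90 [] [-0.1255  2.5568 -1.5488]
[[0.035,-0.0,0.02,-0.163,-0.024,0.013,0.4],[0.035,-0.004,0.018,-0.163,-0.023,0.013,0.4],[0.035,-0.007,0.017,-0.163,-0.024,0.014,0.4],[0.036,-0.01,0.015,-0.163,-0.023,0.013,0.4],[0.03,0.03,-0.002,-0.109,-0.016,0.009,0.4],[0.031,0.03,0.002,-0.108,-0.016,0.008,0.4],[0.031,0.03,0.003,-0.109,-0.016,0.009,0.4],[0.032,0.028,0.007,-0.108,-0.015,0.009,0.4]]
n 8 end [0.6773 0.057  0.1402]
```

Emit:
jog_arm(
  increments=[
    [0.035,0,0.02,-0.163,-0.024,0.013,0.4],
    [0.035,-0.004,0.018,-0.163,-0.023,0.013,0.4],
    [0.035,-0.007,0.017,-0.163,-0.024,0.014,0.4],
    [0.036,-0.01,0.015,-0.163,-0.023,0.013,0.4],
    [0.03,0.03,-0.002,-0.109,-0.016,0.009,0.4],
    [0.031,0.03,0.002,-0.108,-0.016,0.008,0.4],
    [0.031,0.03,0.003,-0.109,-0.016,0.009,0.4],
    [0.032,0.028,0.007,-0.108,-0.015,0.009,0.4],
    [0,0,0,0,0,0,0.4],
  ],
)

```text
time: 53.92
tool_pos: [0.6814, 0.0564, 0.1196]
tcp_rot: [-1.599, 0.019, 0.02]
wrist_force: [-1.4, -0.8, -0.5]
width: 0.397
```

Run:
```python
from place import *
st();plan([([.677,.057,.12],rot(0,90,90),.03)],.4)
```

```text
t 53.925 tcp [0.6814 0.0564 0.1196] rot [-1.5989  0.0186  0.0199] F [-1.36   -0.7844 -0.5264] w 0.3971751089325996 q [ 0.0592  0.392   1.6773 -0.03    1.0985  0.0724]
[[-0.004,-0.0,0.001,0.028,0.001,-0.024,0.4]]
n 1 end [0.6774 0.0574 0.1196]
```

Emit:
jog_arm(
  increments=[
    [-0.004,0,0.001,0.028,0.001,-0.024,0.4],
    [0,0,0,0,0,0,0.4],
    [0,0,0,0,0,0,0.4],
  ],
)

```text
time: 54.3
tool_pos: [0.6748, 0.0557, 0.1182]
tcp_rot: [-1.568, 0.004, 0.001]
wrist_force: [0.7, 0.7, -0.6]
width: 0.4
```

Run:
```python
from place import *
st();c=read_camera('wrist');cv2.imwrite('pics/wr.png',c['img'])
hsv=cv2.cvtColor(c['img'],cv2.COLOR_BGR2HSV);msk=((hsv[...,0]<6)|(hsv[...,0]>174))&(hsv[...,1]>150)&(hsv[...,2]>80)
p=cloud(c,msk);p=p[(p[:,2]<.04)&(abs(p[:,0]-.677)<.04)&(abs(p[:,1]-.057)<.04)];print(len(p),p.mean(0),p.min(0),p.max(0))
if len(p):
    A=np.c_[2*p,np.ones(len(p))];s=np.linalg.lstsq(A,(p**2).sum(1),rcond=None)[0];print('sphere',s[:3],np.sqrt(s[3]+(s[:3]**2).sum()))
m2=cv2.inRange(hsv,(22,120,60),(34,255,255))>0;p=cloud(c,m2);q=p[(p[:,1]<.07)&(abs(p[:,2]-.034)<.006)];print('stem',len(q),q.min(0) if len(q) else 0,q.max(0) if len(q) else 0)
plan([([.677,.057,.12],rot(0,90,90),.03)],.4)
```

```text
t 54.3 tcp [0.6748 0.0557 0.1182] rot [-1.5681  0.004   0.0006] F [ 0.6665  0.6757 -0.6178] w 0.39982594969810786 q [0.0441 0.3678 1.713  0.0033 1.0636 0.0447]
588 [0.6767 0.0556 0.0214] [0.6648 0.0442 0.0143] [0.689  0.0642 0.0261]
sphere [0.6768 0.0553 0.0121] 0.01249777584692004
stem 1414 [0.6209 0.0213 0.028 ] [0.6437 0.0682 0.0348]
[[0.002,-0.002,0.001,-0.003,-0.002,-0.003,0.4]]
n 1 end [0.6769 0.0566 0.1203]
```

View pics/wr.png

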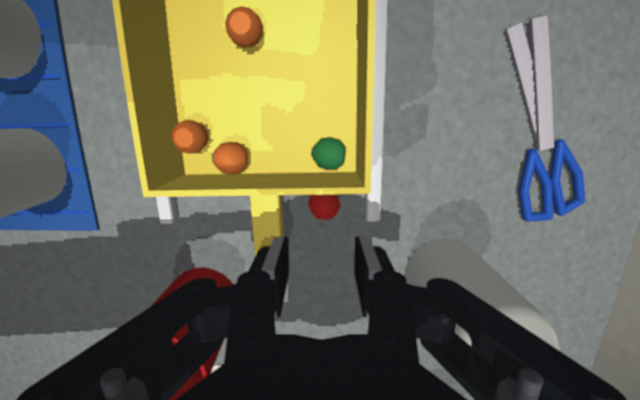

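The wrist view shows the red tomato at (323,205), between stem and curb and in line with the jaws. The sphere fit puts it at (0.677, 0.055), z 0.012. Descend.

Emit:
jog_arm(
  increments=[
    [0.002,0.02,0,-0.002,-0.002,-0.003,0.4],
    [0,0.025,0,0,0,0,0.4],
    [0,0.012,0,0,0,0,0.4],
    [0,0,0,0,0,0,0.4],
  ],
)

```text
time: 54.85
tool_pos: [0.6775, 0.0541, 0.0601]
tcp_rot: [-1.57, -0.001, -0.005]
wrist_force: [-0.3, 0.3, 0.4]
width: 0.399
```

Run:
```python
from place import *
st();plan([([.677,.056,.045],rot(0,90,90),.015),([.677,.056,.024],rot(0,90,90),.012)],.4)
```

```text
t 54.85 tcp [0.6775 0.0541 0.0601] rot [-1.5701 -0.0013 -0.0048] F [-0.337   0.3037  0.4168] w 0.39861322644494673 q [0.0428 0.4294 1.747  0.0006 0.9612 0.0447]
[[-0.0,0.008,0.001,-0.0,-0.001,0.002,0.4],[-0.001,0.007,0.001,-0.001,-0.001,0.002,0.4],[0.0,0.011,-0.0,0.0,-0.0,-0.0,0.4],[0.0,0.01,-0.0,0.0,-0.0,-0.0,0.4]]
n 4 end [0.6765 0.0561 0.0241]
```

Emit:
jog_arm(
  increments=[
    [0,0.008,0.001,0,-0.001,0.002,0.4],
    [-0.001,0.007,0.001,0,-0.001,0.002,0.4],
    [0,0.01,0,0,0,0,0.4],
    [0,0.008,0,0,0,0,0.4],
    [0,0,0,0,0,0,0.4],
    [0,0.002,0,0,0,0,0.4],
  ],
)

```text
time: 55.6
tool_pos: [0.6781, 0.0565, 0.0245]
tcp_rot: [-1.57, -0.002, -0.002]
wrist_force: [-0.0, 0.1, -0.9]
width: 0.401
```

Run:
```python
from place import *
st();plan([([.677,.056,.023],rot(0,90,90),.015)],.4)
```

```text
t 55.6 tcp [0.6781 0.0565 0.0245] rot [-1.57   -0.0024 -0.0021] F [-0.0401  0.0804 -0.9034] w 0.40059155954161024 q [0.0462 0.4734 1.7598 0.0009 0.9056 0.0455]
[[-0.001,0.002,-0.001,-0.001,0.0,0.003,0.4]]
n 1 end [0.6771 0.0555 0.0225]
```

Emit:
jog_arm(
  increments=[
    [-0.001,0.001,0,0,0,0,0.4],
    [0,0,0,0,0,0,0],
    [0,0,0,0,0,0,0],
    [0,0,0,0,0,0,0],
    [0,0,0,0,0,0,0],
    [0,-0.02,0,0,0,0,0],
    [0,-0.03,0,0,0,0,0],
    [0,-0.035,0,0,0,0,0],
    [0,-0.02,0,0,0,0,0],
    [0,0,0,0,0,0,0],
  ],
  force=25,
)

```text
time: 56.85
tool_pos: [0.6781, 0.0564, 0.137]
tcp_rot: [-1.57, -0.006, -0.005]
wrist_force: [0.2, -0.4, -0.4]
width: 0.288
```

Run:
```python
from place import *
st();plan([([.655,.15,.125],rot(0,90,90),.03),([.655,.15,.085],rot(0,90,90),.03)],0)
```

```text
t 56.85 tcp [0.6781 0.0564 0.137 ] rot [-1.5697 -0.0057 -0.0055] F [ 0.2079 -0.3588 -0.3617] w 0.28823874934807725 q [0.0461 0.3502 1.6992 0.0008 1.0851 0.0456]
[[-0.006,0.003,0.023,-0.0,0.0,0.002,0],[-0.006,0.003,0.024,-0.001,0.0,0.002,0],[-0.005,0.003,0.023,0.0,0.0,0.001,0],[-0.006,0.003,0.024,-0.0,0.0,0.002,0],[-0.0,0.02,-0.0,-0.0,0.0,0.0,0],[-0.0,0.02,-0.0,-0.0,0.0,0.0,0]]
n 6 end [0.6551 0.1504 0.085 ]
```

Emit:
jog_arm(
  increments=[
    [-0.006,0.003,0.023,0,0,0.002,0],
    [-0.006,0.003,0.024,0,0,0.002,0],
    [-0.005,0.003,0.023,0,0,0.001,0],
    [-0.006,0.003,0.024,0,0,0.002,0],
    [0,0.02,0,0,0,0,0],
    [0,0.018,0,0,0,0,0],
    [0,0,0,0,0,0,0],
    [0,0,0,0,0,0,0.5],
    [0,0,0,0,0,0,0.5],
    [0,0,0,0,0,0,0.5],
  ],
)

```text
time: 58.1
tool_pos: [0.6477, 0.1557, 0.0755]
tcp_rot: [-1.571, 0.011, 0.01]
wrist_force: [-0.6, -0.6, -0.6]
width: 0.499
```

Emit:
jog_arm(
  increments=[
    [0,-0.03,0,0,0,0,0.5],
    [0,-0.04,0,0,0,0,0.5],
    [0,-0.03,-0.02,0,0,0,0.5],
    [-0.005,0,-0.04,0,0,0,0.5],
    [-0.01,0,-0.04,0,0,0,0.5],
    [-0.005,0,-0.03,0,0,0,0.5],
    [0,0,-0.01,0,0,0,0.5],
    [0,0,0,0,0,0,0.5],
  ],
)

```text
time: 59.1
tool_pos: [0.6325, 0.0115, 0.1861]
tcp_rot: [-1.571, 0.002, -0.001]
wrist_force: [-0.4, -0.2, -0.3]
width: 0.5
```

Run:
```python
from place import *
from toms import toms
st();c=read_camera('wrist');toms(c,'wrist');w1=c
m1=np.zeros((400,640),bool);m1[:]=(c['img'].max(2)<60);p=cloud(c,m1);q=p[(abs(p[:,2]-.08)<.004)&(abs(p[:,0]-.633)<.03)&(abs(p[:,1]-.012)<.03)];print('post',len(q),q.mean(0) if len(q) else 0)
t=read_camera('top');toms(t,'top')
cv2.imwrite('pics/chk.png',np.hstack([cv2.resize(c['img'],(480,300)),cv2.resize(t['img'][110:230,130:258],(320,300))]))
plan([([.633,.011,.13],rot(0,90,90),.03),([.633,.011,.062],rot(0,90,90),.02)],.5)
```

```text
t 59.1 tcp [0.6325 0.0115 0.1861] rot [-1.5708  0.0023 -0.0007] F [-0.3958 -0.1875 -0.3294] w 0.5002266415841204 q [-0.0212  0.2274  1.7609  0.      1.1544 -0.0192]
wrist tom1a_mid 0.97 [np.int64(338), np.int64(31)] [0.6476 0.1547] depth [0.6473 0.1516 0.0275] [ 49  52 182]
wrist tom3a_mid 0.81 [np.int64(375), np.int64(99)] [0.6838 0.095 ] depth [0.6819 0.0946 0.0273] [ 81 137  62]
post 506 [0.6328 0.0111 0.0787]
top tom1a_mid 0.56 [np.int64(230), np.int64(162)] [0.6479 0.1643] depth [0.6447 0.1608 0.0265] [ 44  54 190]
top tom2a_mid 0.45 [np.int64(224), np.int64(175)] [0.6112 0.1786] depth [0.612  0.1806 0.005 ] [ 56 142 161]
[[0.001,0.028,-0.001,0.0,0.0,-0.001,0.5],[0.0,0.027,-0.001,0.0,0.001,-0.002,0.5],[0.0,0.017,0.0,0.0,-0.0,0.0,0.5],[0.0,0.017,0.0,0.0,-0.0,0.0,0.5],[0.0,0.017,0.0,0.0,-0.0,0.0,0.5],[0.0,0.017,0.0,0.0,-0.0,0.0,0.5]]
n 6 end [0.6329 0.0106 0.0623]
```

View pics/chk.png

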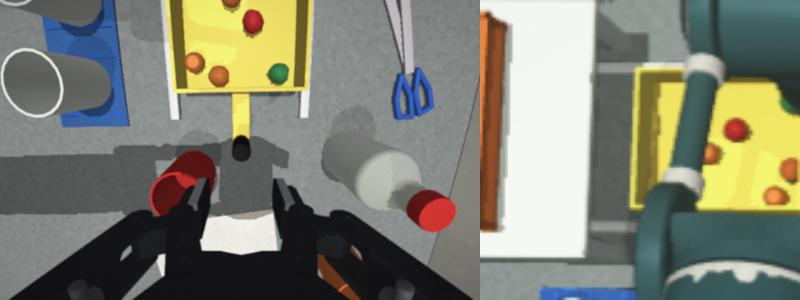

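The picture shows all five tomatoes (three orange, one red, one green) in the drawn-out tray. Next I grip the post at (0.633, 0.011).

Emit:
jog_arm(
  increments=[
    [0.001,0.028,-0.001,0,0,-0.001,0.5],
    [0,0.027,0,0,0,-0.001,0.5],
    [0,0.017,0,0,0,0,0.5],
    [0,0.017,0,0,0,0,0.5],
    [0,0.017,0,0,0,0,0.5],
    [0,0.015,0,0,0,0,0.5],
    [0,0,0,0,0,0,0.5],
  ],
)

```text
time: 60.38
tool_pos: [0.6348, 0.0134, 0.0607]
tcp_rot: [-1.571, -0.004, 0.0]
wrist_force: [0.6, 0.6, -0.5]
width: 0.499
```

Emit:
jog_arm(
  increments=[
    [0,0,0,0,0,0,0],
    [0,0,0,0,0,0,0],
    [0,0,0,0,0,0,0],
    [0,0,0,0,0,0,0],
    [0,0,0,0,0,0,0],
  ],
  force=50,
)

```text
time: 61.0
tool_pos: [0.6351, 0.0134, 0.0617]
tcp_rot: [-1.571, -0.005, -0.0]
wrist_force: [-0.4, 0.5, -2.7]
width: 0.244
```

Run:
```python
from place import *
s=st();p=np.array(s['tool_pos']);plan([(p+[-.0025,.2,0],R.from_rotvec(s['tcp_rot']),.021)],0)
```

```text
t 61.0 tcp [0.6351 0.0134 0.0617] rot [-1.5709 -0.0048 -0.0004] F [-0.3504  0.5493 -2.7316] w 0.24445771161537458 q [-0.0181  0.3556  1.8489 -0.      0.9338 -0.021 ]
[[-0.0,-0.0,0.02,0.0,0.0,0.0,0],[-0.0,-0.0,0.02,0.0,0.0,0.0,0],[-0.001,-0.0,0.02,0.0,0.0,0.0,0],[0.0,-0.0,0.02,0.0,0.0,0.0,0],[0.0,-0.0,0.02,0.0,0.0,0.0,0],[-0.0,-0.0,0.02,0.0,0.0,0.0,0],[-0.0,-0.0,0.02,0.0,0.0,0.0,0],[-0.001,-0.0,0.02,0.0,0.0,0.0,0],[0.0,-0.0,0.02,0.0,0.0,0.0,0],[0.0,-0.0,0.02,0.0,0.0,0.0,0]]
n 10 end [0.6326 0.2134 0.0617]
```

Gripped. Before sliding the tray home, nine rows will bring it close so I can check.

Emit:
jog_arm(
  increments=[
    [0,0,0.015,0,0,0,0],
    [0,0,0.02,0,0,0,0],
    [0,0,0.02,0,0,0,0],
    [0,0,0.02,0,0,0,0],
    [-0.001,0,0.02,0,0,0,0],
    [0,0,0.02,0,0,0,0],
    [0,0,0.02,0,0,0,0],
    [-0.001,0,0.02,0,0,0,0],
    [0,0,0.015,0,0,0,0],
    [0,0,0,0,0,0,0],
  ],
)

```text
time: 62.25
tool_pos: [0.6318, 0.1971, 0.0615]
tcp_rot: [-1.571, -0.007, 0.002]
wrist_force: [-1.0, 1.7, -2.5]
width: 0.243
```

Run:
```python
from place import *
s=st()
c=read_camera('top');hsv=cv2.cvtColor(c['img'],cv2.COLOR_BGR2HSV)
```

```text
t 62.25 tcp [0.6318 0.1971 0.0615] rot [-1.5709 -0.0068  0.0015] F [-1.0449  1.6915 -2.5248] w 0.24305661755115657 q [ 0.2652  0.3993  1.7876 -0.0012  0.9515  0.2606]
```

Emit:
jog_arm(
  increments=[
    [0,0,0.006,0,0,0,0],
    [0,0,0.006,0,0,0,0],
    [0,0,0.005,0,0,0,0],
    [0,0,0,0,0,0,0],
  ],
)

```text
time: 62.8
tool_pos: [0.632, 0.2125, 0.0615]
tcp_rot: [-1.572, -0.004, -0.0]
wrist_force: [-0.3, 1.8, -2.1]
width: 0.243
```

Emit:
jog_arm(
  increments=[
    [0,0,0.003,0,0,0,0],
    [0,0,0.003,0,0,0,0],
    [0,0,0,0,0,0,0],
  ],
)

```text
time: 63.18
tool_pos: [0.6313, 0.2159, 0.0612]
tcp_rot: [-1.576, -0.003, 0.001]
wrist_force: [0.6, 1.2, -2.1]
width: 0.243
```

Emit:
jog_arm(
  increments=[
    [0,0,0,0,0,0,0.5],
    [0,0,0,0,0,0,0.5],
    [0,0,0,0,0,0,0.5],
    [0,-0.03,0,0,0,0,0.5],
    [0,-0.04,0,0,0,0,0.5],
    [0,-0.04,-0.02,0,0,0,0.5],
    [0,-0.04,-0.04,0,0,0,0.5],
    [0,-0.03,-0.05,0,0,0,0.5],
    [0,0,-0.05,0,0,0,0.5],
    [0,0,-0.05,0,0,0,0.5],
  ],
)

```text
time: 64.42
tool_pos: [0.6344, 0.0075, 0.2513]
tcp_rot: [-1.574, -0.016, 0.0]
wrist_force: [1.3, -0.6, -0.6]
width: 0.504
```

Run:
```python
from place import *
import m
s=st()
c=read_camera('top');m.cups(c);cv2.imwrite('pics/fin.png',cv2.resize(c['img'][90:290,80:420],None,fx=2,fy=2))
m1=np.zeros((400,640),bool);m1[145:180,190:230]=1;m1&=(c['img'].max(2)<70)
p=cloud(c,m1);q=p[(p[:,2]>.072)&(p[:,2]<.09)];print('post',len(q),q.mean(0) if len(q) else 0)
c=read_camera('scene')
for n in('tray_post',):
    for r in spotter.spot_point(c,n)[:1]: print(n,r['p'],w(c,r['location'],z=.062))
```

```text
t 64.425 tcp [0.6344 0.0075 0.2513] rot [-1.5737 -0.0163  0.0004] F [ 1.276  -0.5577 -0.627 ] w 0.5043240606131634 q [-0.0261  0.1782  1.6964 -0.0028  1.2568 -0.0358]
cup1_mid 0.58 [171. 240.] net [0.4308 0.3027] circ [0.4255 0.2973] r 0.0323 n 208 ztop 0.091 bgr [149. 149. 141.]
cup3_mid 0.81 [416. 110.] net [ 0.7925 -0.3365] circ [ 0.786  -0.3332] r 0.0323 n 158 ztop 0.088 bgr [ 54.  89. 152.]
cup3_mid 0.75 [363. 110.] net [ 0.7892 -0.1937] circ [ 0.7906 -0.191 ] r 0.0323 n 155 ztop 0.088 bgr [ 53.  91. 155.]
cup3_mid 0.57 [303. 192.] net [ 0.5662 -0.0404] circ [ 0.5629 -0.0397] r 0.0321 n 120 ztop 0.089 bgr [ 52.  54. 147.]
post 0 0
tray_post 0.98 [[0.6295 0.2108 0.062 ]]
```

View pics/fin.png

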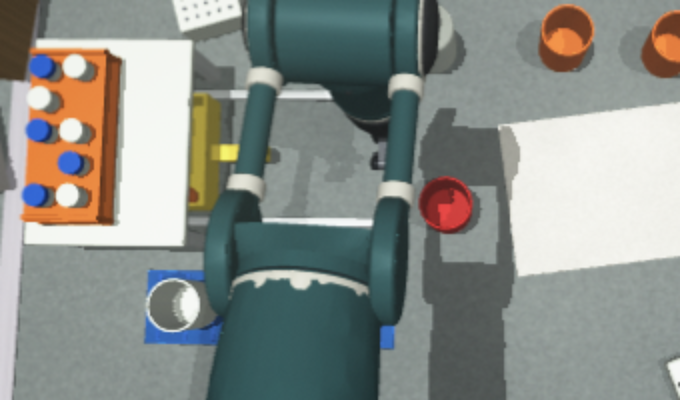

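Emit:
jog_arm(
  increments=[
    [0,-0.03,-0.04,0,0,0,0.5],
    [0,-0.03,-0.055,0,0,0,0.5],
    [0,-0.02,-0.055,0,0,0,0.5],
    [0,0,-0.055,0,0,0,0.5],
    [0,0,-0.055,0,0,0,0.5],
    [0,0,-0.03,0,0,0,0.5],
    [0,0,0,0,0,0,0.5],
  ],
)

```text
time: 65.6
tool_pos: [0.6422, -0.2753, 0.3297]
tcp_rot: [-1.57, -0.027, 0.019]
wrist_force: [-0.2, 0.7, 1.0]
width: 0.502
```

Run:
```python
from place import *
import m
s=st()
c=read_camera('top');m.cups(c);cv2.imwrite('pics/fin2.png',cv2.resize(c['img'][90:310,80:500],None,fx=1.9,fy=1.9))
m1=np.zeros((400,640),bool);m1[145:180,190:230]=1;m1&=(c['img'].max(2)<70)
p=cloud(c,m1);q=p[(p[:,2]>.072)&(p[:,2]<.09)];print('post',len(q),q.mean(0) if len(q) else 0)
hsv=cv2.cvtColor(c['img'],cv2.COLOR_BGR2HSV);p=cloud(c,cv2.inRange(hsv,(22,120,40),(34,255,255))>0);q=p[abs(p[:,2]-.06)<.004];print('rim front y',np.percentile(q[:,1],[1,5,50]))
for n in('washbottle','tissuebox','scale'):
    for r in spotter.spot_point(c,n)[:1]: print(n,r['p'],w(c,r['location'],z=0))
```

```text
t 65.6 tcp [ 0.6422 -0.2753  0.3297] rot [-1.5703 -0.0272  0.0192] F [-0.1901  0.7481  0.9945] w 0.5022149702296226 q [-0.4419  0.2699  1.4436  0.0026  1.4237 -0.4718]
cup1_mid 0.89 [171. 242.] net [0.4245 0.3026] circ [0.4255 0.2973] r 0.0323 n 211 ztop 0.091 bgr [148. 153. 148.]
cup1_mid few 0 [ 0.3402 -0.4057  0.045 ]
cup2_mid 0.74 [212. 241.] net [0.431  0.1954] circ [0.4253 0.1933] r 0.0322 n 167 ztop 0.091 bgr [170. 168. 159.]
cup3_mid 0.93 [249. 245.] net [0.4225 0.0985] circ [0.4245 0.0884] r 0.0321 n 149 ztop 0.092 bgr [174. 175. 167.]
cup3_mid 0.82 [361. 111.] net [ 0.7877 -0.1886] circ [ 0.7906 -0.191 ] r 0.0322 n 157 ztop 0.088 bgr [ 56.  94. 157.]
cup3_mid 0.6 [307. 190.] net [ 0.5719 -0.0495] circ [ 0.5629 -0.0397] r 0.0321 n 121 ztop 0.089 bgr [ 70.  73. 162.]
post 43 [0.6319 0.2131 0.0798]
rim front y [0.2756 0.2767 0.2802]
washbottle 0.62 [[ 0.7952 -0.0136  0.    ]]
tissuebox 0.76 [[ 0.4821 -0.56    0.    ]]
scale 0.63 [[ 0.3394 -0.4167  0.    ]]
```

View pics/fin2.png

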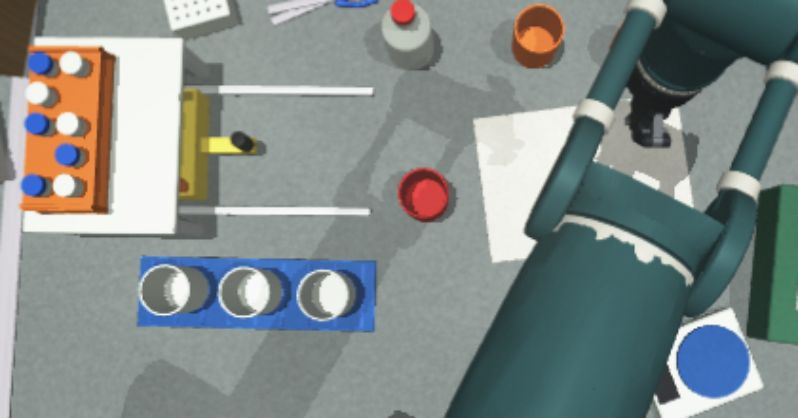

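The last picture shows three empty cups upright on the mat at (165,290), (245,292) and (325,295), the tray home under the roof, and the bystanders where they were.

```bash
python3 -c "
from h import *
print(bot.finish_job());st()"
```

```text
the job is handed in; nothing more can be done
None
the job is handed in; nothing more can be done
```

The job is done and handed in at about 66 s; the hand-in gave no verdict. I drew the tray out, emptied all three cups into it, stood them on the mat and slid the tray home.

**What went wrong:** I had the sign of the roll wrong on the first pour, so cup1's red tomato landed on the bench in front of the tray. I picked it up with the gripper and dropped it in the tray, and I moved the later pours so they landed inside.

**Last checks:**
- **Tray:** the post and front rim put it about 3 mm inside the home point, within the 12 mm tolerance.
- **Tomatoes:** all five I could see (one red, three orange, one green) were in the drawn-out tray just before I slid it back. I did not see all five again once it was under the riser.
- **Cups:** they stand empty on the mat at y ≈ 0.297, 0.193 and 0.088, with rims at the expected height, well inside the mat's edges.
- **Bystanders:** the wash bottle, tissue box and scale were within about 1 cm of their starting positions, which is the spread of the position finder. I saw no sign that a cup had been knocked aside.

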